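Feed the watch-display jig blocks home along the fence

TASK

Lift the dust covers off the jig blocks that have one and put the covers in the grey bin. Set all the jig blocks in the lane behind the line, turned so that their short sides lie along the fence; then, with the push stick, feed them along the fence past the line and up to the end stop, closed up in one row; past the line keep them against the fence and never touch them with the hand. Finally lay the push stick back on its rubber mat as it lay, and leave the other things on the desk alone.

Things in the scene. Friction and masses are not known exactly. Their poses are not given: they have to be found in the camera images.
- lane: fixed feed lane: bed 110 (x) x 600 (y) x 10 mm; origin at the centre of its underside. Fence: steel rail along the +x side, face at x = +43 mm, top 32 mm above the desk. Feed runs to +y, to the dark end stop (face at y = +280 mm, top 32 mm up). Black line across the bed at y = +90 mm: set down and handle blocks only with all of them at y below it
- corner (a point): the inner corner of the lane, on the bed's top, where the fence's face meets the end stop's face
- block1: black jig block with a watch display in its recess: 76 mm along x (across the lane), 56 mm along y (along the lane), 34 mm high, about 0.2 kg; origin at the centre of its underside; recess in the top 64 x 44, 14 deep. Grip it across the 56 mm, outside. Two or three of the three blocks are covered at the start
- block2: black jig block with a watch display in its recess: 76 mm along x (across the lane), 56 mm along y (along the lane), 34 mm high, about 0.2 kg; origin at the centre of its underside; recess in the top 64 x 44, 14 deep. Grip it across the 56 mm, outside. Two or three of the three blocks are covered at the start
- block3: black jig block with a watch display in its recess: 76 mm along x (across the lane), 56 mm along y (along the lane), 34 mm high, about 0.2 kg; origin at the centre of its underside; recess in the top 64 x 44, 14 deep. Grip it across the 56 mm, outside. Two or three of the three blocks are covered at the start
- cover1: loose white dust cover seated in the recess of the block of the same number: plug 58 x 38 x 8 mm, then plate 76 (x) x 56 (y) mm from 8 to 13 mm up, then bar handle 50 mm along x, 16 mm thick along y, 13 to 37 mm up; 0.05 kg; origin under the plug (26 mm above the block's underside when seated). Lifts straight off. None if absent: its block is then already bare
- cover2: loose white dust cover seated in the recess of the block of the same number: plug 58 x 38 x 8 mm, then plate 76 (x) x 56 (y) mm from 8 to 13 mm up, then bar handle 50 mm along x, 16 mm thick along y, 13 to 37 mm up; 0.05 kg; origin under the plug (26 mm above the block's underside when seated). Lifts straight off. None if absent: its block is then already bare
- cover3: loose white dust cover seated in the recess of the block of the same number: plug 58 x 38 x 8 mm, then plate 76 (x) x 56 (y) mm from 8 to 13 mm up, then bar handle 50 mm along x, 16 mm thick along y, 13 to 37 mm up; 0.05 kg; origin under the plug (26 mm above the block's underside when seated). Lifts straight off. None if absent: its block is then already bare
- stick: wooden push stick 230 mm long along its y: shaft 20 x 20 mm from y = -115 mm to the flat pushing head at the +y end (front face at y = +115, 40 wide, 14 long, 32 high); grip handle standing on the shaft at y = 0: 18 mm thick along x, 34 along y, 20 to 57 mm up; about 0.12 kg; origin on the underside below the handle. Balances some 10 mm ahead of it
- mat: the stick's black rubber mat, fixed, 90 (x) x 260 (y) x 3 mm; origin at the centre of its underside; the stick lies along its y
- bin: square grey parts bin, open on top, fixed: 180 x 180 x 60 mm outside, walls 4 mm; origin at the centre of its underside
- suction_cup: bystander: black suction cup, 60 mm across, 46 mm high; origin on its underside; leave it alone
- panel: bystander: phone display panel 70 x 148 x 6 mm lying flat; origin on its underside; leave it alone
- pick: bystander: steel pick, 150 mm long, lying along its x; origin on its underside; leave it alone
- jar: bystander: jar, 60 mm across, 70 mm high, beyond the fence; origin on its underside; leave it alone
- driver: bystander: screwdriver 150 mm long, beyond the fence; origin on its underside; leave it alone
- tin: bystander: round aluminium tin 70 mm across, 30 mm high, by the near end of the lane; origin on its underside; leave it alone
Mind the look-alikes: they are no part of the job. Leave any turquoise or yellow look-alike of the block1 alone.

How it is judged (in metres and radians):
On the way:
1. a block is pushed past the line by the stick (((y of block1 in the frame of lane above 0.105 m and x of block1 in the frame of lane between -0.07 and 0.07 m and z of block1 in the frame of lane below 0.06 m and contact force between stick and block1 above 0.2 N) or (y of block2 in the frame of lane above 0.105 m and x of block2 in the frame of lane between -0.07 and 0.07 m and z of block2 in the frame of lane below 0.06 m and contact force between stick and block2 above 0.2 N) or (y of block3 in the frame of lane above 0.105 m and x of block3 in the frame of lane between -0.07 and 0.07 m and z of block3 in the frame of lane below 0.06 m and contact force between stick and block3 above 0.2 N))), for 0.1 s.
At the end, for the whole second after the job is handed in: blocks flat in the lane, under 6 mm off the fence, square to 0.08 rad, the first within 7 mm of the stop, gaps in the row under 7 mm; covers in the bin; stick handle up along its mat (origin within 35 mm across, 50 mm along, 0.35 rad); all at rest (y of block1 in the frame of lane between 0.132 and 0.262 m and x of block1 in the frame of lane between -0.001 and 0.012 m and z of block1 in the frame of lane between 0.005 and 0.016 m and angle between each of block1, block2, block3's own z axis and vertical below 0.1 rad and angle between the x axis of each of block1, block2, block3 and the x axis of lane, either way round below 0.08 rad and linear speed of each of block1, block2, block3, cover1, cover2, cover3, stick below 0.02 m/s and (y of block1 in the frame of lane above 0.245 m or distance between block1 and block2 below 0.063 m or distance between block1 and block3 below 0.063 m) and y of block2 in the frame of lane between 0.132 and 0.262 m and x of block2 in the frame of lane between -0.001 and 0.012 m and z of block2 in the frame of lane between 0.005 and 0.016 m and (y of block2 in the frame of lane above 0.245 m or distance between block2 and block1 below 0.063 m or distance between block2 and block3 below 0.063 m) and y of block3 in the frame of lane between 0.132 and 0.262 m and x of block3 in the frame of lane between -0.001 and 0.012 m and z of block3 in the frame of lane between 0.005 and 0.016 m and (y of block3 in the frame of lane above 0.245 m or distance between block3 and block1 below 0.063 m or distance between block3 and block2 below 0.063 m) and y of any of block1, block2, block3 in the frame of lane above 0.245 m and x of cover1 in the frame of bin between -0.09 and 0.09 m and y of cover1 in the frame of bin between -0.09 and 0.09 m and z of each of cover1, cover2, cover3 in the frame of bin below 0.075 m and x of cover2 in the frame of bin between -0.09 and 0.09 m and y of cover2 in the frame of bin between -0.09 and 0.09 m and x of cover3 in the frame of bin between -0.09 and 0.09 m and y of cover3 in the frame of bin between -0.09 and 0.09 m and x of stick in the frame of mat between -0.035 and 0.035 m and y of stick in the frame of mat between -0.05 and 0.05 m and z of stick in the frame of mat below 0.01 m and angle between stick's own z axis and vertical below 0.15 rad and angle between the y axis of stick and the y axis of mat, either way round below 0.35 rad); the robot touches nothing.
It fails at once if the hand or arm touches a block that is past the line in the lane ((y of block1 in the frame of lane above 0.105 m and x of block1 in the frame of lane between -0.07 and 0.07 m and z of block1 in the frame of lane below 0.06 m and contact force between any of the fingers, the arm and block1 above 0.3 N) or (y of block2 in the frame of lane above 0.105 m and x of block2 in the frame of lane between -0.07 and 0.07 m and z of block2 in the frame of lane below 0.06 m and contact force between any of the fingers, the arm and block2 above 0.3 N) or (y of block3 in the frame of lane above 0.105 m and x of block3 in the frame of lane between -0.07 and 0.07 m and z of block3 in the frame of lane below 0.06 m and contact force between any of the fingers, the arm and block3 above 0.3 N)).
It fails at once if a block past the line stands more than 6 mm off the fence ((y of block1 in the frame of lane above 0.105 m and x of block1 in the frame of lane between -0.07 and 0.07 m and z of block1 in the frame of lane below 0.06 m and x of block1 in the frame of lane below -0.001 m) or (y of block2 in the frame of lane above 0.105 m and x of block2 in the frame of lane between -0.07 and 0.07 m and z of block2 in the frame of lane below 0.06 m and x of block2 in the frame of lane below -0.001 m) or (y of block3 in the frame of lane above 0.105 m and x of block3 in the frame of lane between -0.07 and 0.07 m and z of block3 in the frame of lane below 0.06 m and x of block3 in the frame of lane below -0.001 m)).
It fails at once if a block goes past the line with its cover still on ((y of cover1 in the frame of lane above 0.105 m and x of cover1 in the frame of lane between -0.07 and 0.07 m and z of cover1 in the frame of lane below 0.06 m and distance between block1 and cover1 below 0.04 m) or (y of cover2 in the frame of lane above 0.105 m and x of cover2 in the frame of lane between -0.07 and 0.07 m and z of cover2 in the frame of lane below 0.06 m and distance between block2 and cover2 below 0.04 m) or (y of cover3 in the frame of lane above 0.105 m and x of cover3 in the frame of lane between -0.07 and 0.07 m and z of cover3 in the frame of lane below 0.06 m and distance between block3 and cover3 below 0.04 m)).
It fails at once if a bystander is shifted more than 5 cm (distance of any of suction_cup, panel, pick, jar, driver, tin from where it was at the start of the episode above 0.05 m).
Of cover1, cover2, cover3 only 2 to 3 are there at a start; the rules pass over those that are not, and their reading is None.
At some moment in a run one of stick, cover1, cover2, cover3 may be knocked a few centimetres aside while the robot is not near it.
Once in a run the grip may slacken for a moment while it holds something.
It also fails if it takes over 210 s, if anything falls off the work surface, if the arm or the gripper's body presses on something with over 40 N, if the wrist force passes 120 N, or if a joint passes its speed limit or range.

ROBOT

A 6-joint arm with a two-finger parallel gripper is mounted at the origin on the work surface. World frame = base frame: x ahead of the robot, y to its left, z up, the work surface at z = 0. Lengths are in mm, angles in rad, forces in N, time in s.
With the tool pointing down it reaches from about 400 to 925 mm from the base axis. Payload 12.5 kg.
Tool frame: the origin (TCP) lies at the very end of the fingers, on their centre line; the grasp point (between the pads) lies env.grip_point_offset behind it (env.grip_point_offset is the distance from the TCP to the grasp point, in mm); y points along the fingers, z is the direction in which the jaws open and shut, and the axes are right-handed (so a half turn about y gives the same grasp; the last joint's range is limited). The gripper opens to 95 mm and grips with 3 to 60 N. Pads are 20 mm wide; open, the fingers measure 119 mm over their backs; the gripper's body (75 mm by 180 mm) begins 59 mm behind the grasp point.
Start: joints at [1.205, 0.491, 1.559, -0, 1.092, -0.106], TCP at [160.537, 604.049, 214.661] pointing down, gripper open.
Joint ranges: [-3.1, 3.1], [-0.84, 2.19], [0.05, 2.79], [-1.13, 4.28], [0.06, 2.93], [-2.69, 2.69]. Speed limits (rad/s): [2.22, 2.22, 2.79, 3.14, 3.14, 3.14].

INTERFACE

Orientations are given as [roll, pitch, yaw] about the fixed x, y, z axes, in that order (R = Rz(yaw) Ry(pitch) Rx(roll)).
In Python, from cell import readout, read_camera, env, nets gives the robot as it stands.
- The arm moves only by the tool apply_moves, never from a script. Its argument "increments" is a list of rows, each a list of 3 entries, a list of its own where there are three numbers: the shift along the tool's x, y, z in cm, then the turn, a rotation vector about the tool's x, y, z in degrees, then the finger opening in cm, from 0 to 9.51. A call has exactly 5 rows; each row shifts and turns the pose as measured when the row begins, along the tool's axes as they then stand; what a row does not reach is not made up. A row lasts 1/8 s, in which the tool goes at most 62.5 mm and 10.7 degrees, less where a joint would pass 70% of its speed; a pose out of reach is approached as far as the arm can. A call with a gripper value outside its range is refused whole. The fingers move at their own pace and stop on an object; the grip force is fixed at half the most. Time passes only in rows, so rows that do not move let the fingers close, or fill a call up. It gives the time, the measured TCP pose, the force and the opening at its end, in the units of the state.
- readout.state(): the state, without advancing time (a new reading comes with each control period).
- read_camera(name): name is "scene" or "top" or "wrist"; returns a dict with "img" (384x512x3 uint8, red, green, blue), "vfov" (degrees; the focal length in pixels is half the picture's height over the tangent of half this angle, whatever the lens; pixels are square), "cx", "cy" (the principal point, pixels), "rvec" (rotation vector, rad) and "tvec" (3), from world to camera coordinates, as OpenCV has them; the wrist camera has in their place "mount" (4x4, takes a point from camera to tool coordinates, whose origin is the TCP and whose axes are the tool frame's). Camera axes: x right, y down, z forward; pixel columns grow to the right and rows downward; lengths in mm; the calibration is good to about 2 mm. A picture is of the moment at which its call begins: read the wrist's pose just before it. There is no depth.
- env.job_done(): hands the job in, once; it reports no verdict.
Trained networks look in a picture, given as the dict that the camera call returned (one of the last four; its "shot" number tells which), for a name from the list of things; names that differ only in an ending like _2 or _b are one class to them, and where a whole thing is asked for, a point or a joint stands for the part that bears it (a point fixed in the world has none). Each returns a list of dicts, best first, with "confidence" (0 to 1); they miss things now and then, are a little off and sometimes report something else, mostly with a low value. They report only what shows in the picture. A call takes as long as a camera call. They do not tell look-alikes from the thing itself.
- nets.look_for(picture, thing): "point" ([x, y, z] in mm, in the coordinates of the camera as it stood for that picture, good to about 4 mm: the middle of the surface that is visible of it).
- nets.mark_of(picture, thing): "point" ([x, y, z] in mm, in the coordinates of the camera as it stood for that picture, good to about 4 mm: a listed point, or the origin of a listed thing).
The state is a dict: "t": time; "joints": joint angles; "qvel": joint speeds; "tau": joint torques, N m; "eef_pos": TCP position; "tcp_rot": TCP orientation; "ft_force": force on the tool from outside, world axes, zero at the start; "moment": the same for the moment, N m; "opening": opening from 0.0 (shut) to 1.0 (fully open).
Only numpy, scipy, OpenCV 4.12 (cv2) and the standard library are available. Lean on these libraries where they do the work, as an engineer would, in place of code of your own. Each camera call takes 0.05 s, during which the arm holds its last target. There are 200 camera calls.

## Working session

There is one attempt and no reset: what is moved stays moved. The work goes in short steps, Python scripts to look and compute and a tool call to move; the robot and the scene stay as the last step left them, time stands still between calls to the robot, and variables do not carry over. Pictures are saved under pics/ and viewed, about 12 in all and at most 16, crops included, and the job is handed in when it is done.

Besides the shell and the picture viewer there is one more tool, called after "Emit:" as a command line: name --argument value ..., lists and objects as JSON in quotes. apply_moves: Moves the arm, as the interface text tells. Its arguments: {"type":"object","properties":{"increments":{"type":"array"}},"required":["increments"]}

```bash
ls; mkdir -p pics
cat > h.py <<'E'
import numpy as np, cv2
from scipy.spatial.transform import Rotation as R
from cell import readout, read_camera, env, nets
def save(n,img,s=1.5): cv2.imwrite('pics/'+n+'.png',cv2.resize(img[:,:,::-1],None,fx=s,fy=s,interpolation=cv2.INTER_CUBIC))
def pose():
    s=readout.state(); return np.array(s['eef_pos']),R.from_euler('xyz',s['tcp_rot']).as_matrix(),s
def ext(p,T=None):
    """camera->world (Rcw, origin)"""
    if 'mount' in p:
        M=np.array(p['mount']); pos,Rm=T
        return Rm@M[:3,:3], Rm@M[:3,3]+pos
    Rw=cv2.Rodrigues(np.array(p['rvec'],float))[0]; t=np.array(p['tvec'],float).ravel()
    return Rw.T,-Rw.T@t
def f(p): return p['img'].shape[0]/2/np.tan(np.radians(p['vfov'])/2)
def ray(p,uv,z,T=None):
    Rc,o=ext(p,T); d=Rc@np.array([(uv[0]-p['cx'])/f(p),(uv[1]-p['cy'])/f(p),1]); return o+d*(z-o[2])/d[2]
def proj(p,X,T=None):
    Rc,o=ext(p,T); c=Rc.T@(np.array(X)-o); return np.array([c[0]/c[2]*f(p)+p['cx'],c[1]/c[2]*f(p)+p['cy']])
def find(p,n,T=None,fn='mark_of',k=4):
    Rc,o=ext(p,T)
    for d in getattr(nets,fn)(p,n)[:k]:
        X=Rc@np.array(d['point'])+o
        print(n,fn,round(d['confidence'],2),np.round(X),np.round(proj(p,X,T)))
E
python3 - <<'E'
from h import *
T=pose(); print(T[2],env.grip_point_offset)
for c in ['top','scene']:
    p=read_camera(c); save(c+'0',p['img']); print(c,p['vfov'],p['cx'],p['cy'],ext(p)[1])
    for n in 'lane corner block1 cover1 stick mat bin suction_cup tin jar'.split(): find(p,n,k=5)
print(read_camera('wrist')['mount'])
E
```

```text
pics
{'t': 0.0, 'joints': array([ 1.20537522e+00,  4.91551292e-01,  1.55945785e+00, -5.70642227e-06,
        1.09163487e+00, -1.05569832e-01]), 'qvel': array([-0.00042099,  0.00079776,  0.00035989,  0.00049948, -0.00088891,
       -0.00136856]), 'tau': array([-5.18670695e-04, -6.12634349e+01, -2.58181858e+01,  6.91882940e-02,
        4.80949378e-02, -6.72636133e-05]), 'eef_pos': array([160.46369312, 603.81108814, 214.06397456]), 'tcp_rot': array([-1.57184237e+00,  1.05753289e-04, -2.59848692e-01]), 'ft_force': array([0.52544283, 0.11063989, 0.26291494]), 'moment': array([ 0.03467187, -0.00666286,  0.04279107]), 'opening': 0.9979054970025966} 18.8
top 51.76684066662682 252.22504730240803 197.06408239524097 [ 229.71777059  -60.16579916 1296.04685303]
lane mark_of 0.94 [641.  29.   2.] [236. 156.]
lane mark_of 0.73 [460. 132.   3.] [200. 204.]
corner mark_of 0.57 [687. 311.   9.] [156. 134.]
block1 mark_of 0.79 [ 205. -290.   -2.] [321. 295.]
block1 mark_of 0.71 [ 315. -370.    3.] [348. 263.]
block1 mark_of 0.61 [358.  88.  -2.] [209. 236.]
block1 mark_of 0.58 [279. 231.  -1.] [163. 25
[... 1194 characters left out ...]
over1 mark_of 0.62 [443. -92.  26.] [227. 186.]
cover1 mark_of 0.6 [462.   5.  29.] [263. 180.]
stick mark_of 0.67 [ 466. -350.    3.] [137. 226.]
mat mark_of 0.64 [ 452. -354.    2.] [134. 222.]
bin mark_of 0.87 [467. 325.  -0.] [365. 157.]
tin mark_of 0.66 [ 605. -454.    1.] [106. 285.]
tin mark_of 0.58 [804. -42.  -3.] [300. 299.]
jar mark_of 0.96 [802. -41.  -0.] [300. 298.]
jar mark_of 0.59 [ 367. -210.    1.] [179. 184.]
[[-1.09075326e-03  9.62350520e-01  2.71809284e-01 -7.59231057e+01]
 [ 6.81320146e-04 -2.71808667e-01  9.62351071e-01 -1.70799670e+02]
 [ 9.99999173e-01  1.23487671e-03 -3.59192608e-04  1.54187140e+00]
 [ 0.00000000e+00  0.00000000e+00  0.00000000e+00  1.00000000e+00]]
```

View pics/top0.png

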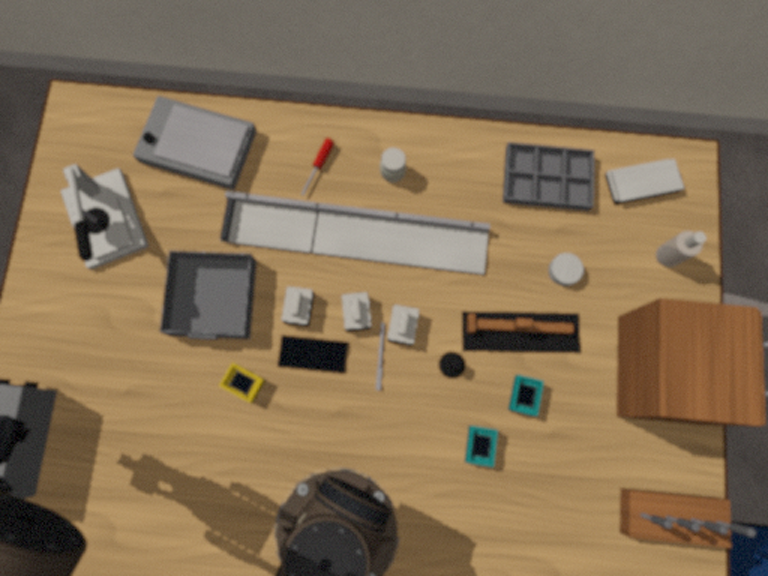

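Run:
```python
import cv2
a=cv2.imread('pics/top0.png')[210:480,180:560]
cv2.imwrite('pics/top0c.png',cv2.resize(a,None,fx=2.1,fy=2.1,interpolation=cv2.INTER_CUBIC))
```

```text
(no output)
```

View pics/top0c.png

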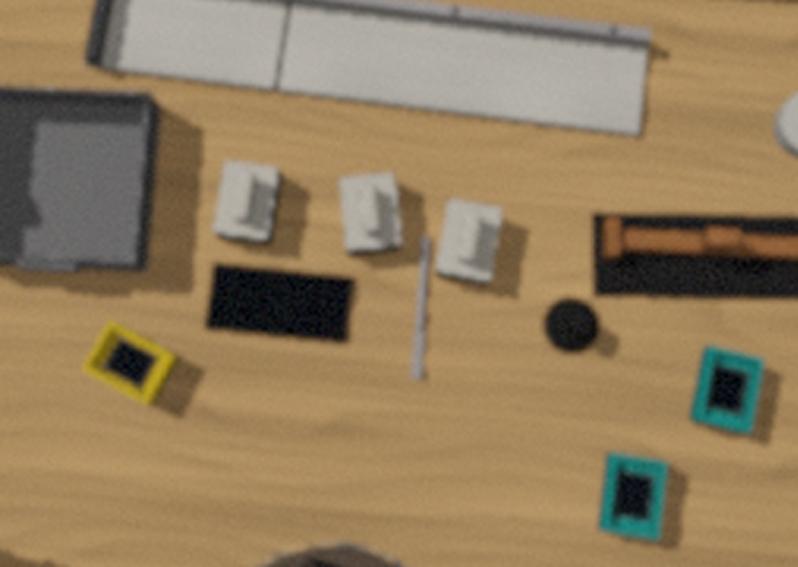

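Two pictures seen so far. In the 768-wide top view, three white-covered blocks stand at (297,306), (356,311) and (404,324). All three carry covers with bar handles, so they are the real blocks. The turquoise ones at (526,396) and (482,446) and the yellow one at (242,383) are look-alikes. The bin is at (208,295), the stick on its mat at (520,330), and the lane at (355,240) with its stop on the left. The pick's tip lies close to block 3's left side.

Emit:
apply_moves --increments '[[[0,0,0],[0,-7.5,0],9.5],[[0,0,0],[0,-7.5,0],9.5],[[2.5,-0.4,-5.2],[0,0,0],9.5],[[2.5,-0.4,-5.2],[0,0,0],9.5],[[2.5,-0.4,-5.2],[0,0,0],9.5]]'

```text
t: 1.78
eef_pos: [237.6, 447.2, 225.7]
tcp_rot: [-1.571, -0.0, 0.016]
ft_force: [1.5, -0.5, 0.2]
opening: 1.001
```

Emit:
apply_moves --increments '[[[2.5,-0.4,-5.2],[0,0,0],9.5],[[2.5,-0.4,-5.2],[0,0,0],9.5],[[2.5,-0.4,-5.2],[0,0,0],9.5],[[2.5,-0.4,-5.2],[0,0,0],9.5],[[2.5,-0.4,-5.2],[0,0,0],9.5]]'

```text
t: 2.4
eef_pos: [369.6, 181.1, 247.5]
tcp_rot: [-1.569, -0.004, 0.018]
ft_force: [1.2, -0.6, 0.6]
opening: 0.996
```

Emit:
apply_moves --increments '[[[2.5,-0.4,-5.2],[0,0,0],9.5],[[2.5,-0.4,-5.2],[0,0,0],9.5],[[2.5,-0.4,-5.2],[0,0,0],9.5],[[0,0,0],[0,0,0],9.5],[[0,0,0],[0,0,0],9.5]]'

```text
t: 3.02
eef_pos: [450.2, 17.7, 261.0]
tcp_rot: [-1.569, -0.007, 0.012]
ft_force: [0.4, -0.1, -0.4]
opening: 0.995
```

Run:
```python
from h import *
T=pose(); print(T[0],T[2]['tcp_rot']); p=read_camera('wrist'); print(p['vfov'],p['cx'],p['cy']); save('w1',p['img'])
for n in ['cover1','block1']:
    find(p,n,T[:2]); find(p,n,T[:2],'look_for')
p=read_camera('top')
save('t1',p['img'][100:270,130:345],3.5)
```

```text
[450.2100395   17.71594209 260.95755148] [-1.56881218 -0.00681774  0.01164208]
65.48461406985467 253.2374281712425 190.55249386922702
cover1 mark_of 0.98 [463.   8.  25.] [245. 171.]
cover1 mark_of 0.79 [460. 137.  27.] [338. 171.]
cover1 mark_of 0.68 [440. -97.  30.] [167. 154.]
cover1 look_for 0.88 [458.   9.  42.] [246. 170.]
cover1 look_for 0.83 [436. -91.  40.] [169. 152.]
cover1 look_for 0.6 [454. 131.  39.] [336. 168.]
block1 mark_of 0.9 [460. 136.  -3.] [332. 166.]
block1 mark_of 0.61 [287. 235.   2.] [420.  37.]
block1 look_for 0.94 [426. -68.  18.] [190. 143.]
block1 look_for 0.91 [445. 108.  15.] [316. 158.]
block1 look_for 0.61 [288. 239.  26.] [434.  34.]
```

View pics/w1.png

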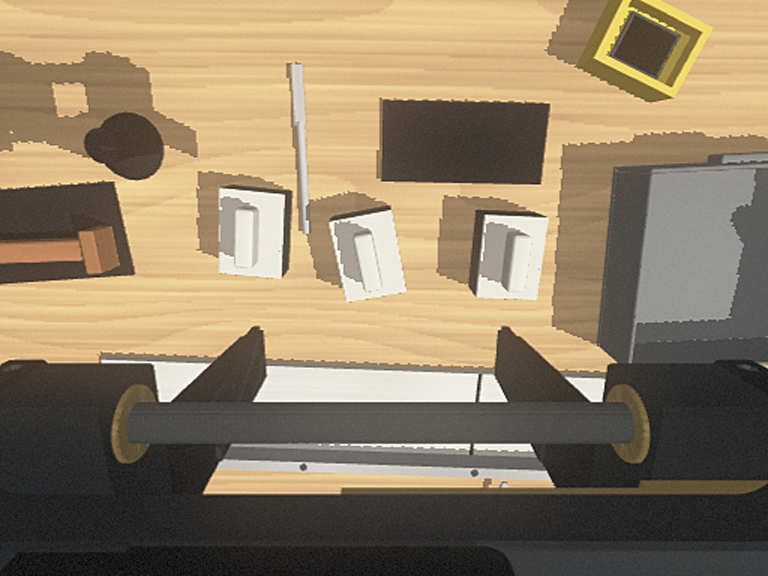

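Wrist view (third picture), in its pixels: cover 3 is centred at (255,231), cover 2 at (368,255) and cover 1 at (509,256). The lane edge runs from (100,353) to (605,372), and the line starts at (479,373).

```bash
cat >> h.py <<'E'
def rect(p,pts,z,T,s=1.5):
    """pts: TL,TR,BR,BL in wrist picture (right=+y, down=+x)"""
    W=np.array([ray(p,np.array(q)/s,z,T) for q in pts])[:,:2]
    c=W.mean(0); a=(W[2]+W[3]-W[0]-W[1])/2; b=(W[1]+W[2]-W[0]-W[3])/2
    print('c',c.round(1),'yaw',round(np.degrees(np.arctan2(a[1],a[0])),1),round(np.degrees(np.arctan2(-b[0],b[1])),1),'size',np.linalg.norm(a).round(1),np.linalg.norm(b).round(1))
E
python3 - <<'E'
from h import *
T=pose()[:2]; p=read_camera('wrist')
rect(p,[(221,187),(292,190),(287,278),(219,272)],39,T)
rect(p,[(330,222),(391,207),(406,291),(346,302)],39,T)
rect(p,[(481,215),(546,214),(540,300),(473,296)],39,T)
for q in [(100,353),(605,372),(479,373),(473,455)]: print(ray(p,np.array(q)/1.5,10,T).round(1))
t=read_camera('top')
for q in [(488,274),(223,241),(316,252),(317,204)]: print('top',ray(t,np.array(q)/1.5,10).round(1))
for q in [(491,224),(228,194)]: print('top fence',ray(t,np.array(q)/1.5,32).round(1))
E
```

```text
c [440.4 -90.4] yaw -5.8 -3.0 size 77.3 61.0
c [460.2   9.9] yaw 11.0 13.1 size 76.1 55.5
c [459.  136.7] yaw 0.9 -0.6 size 76.4 59.3
[ 571.6 -264.5   10. ]
[585.4 255.9  10. ]
[588.5 125.2  10. ]
[688.  126.2  10. ]
top [ 573.3 -278.8   10. ]
top [591.2 321.1  10. ]
top [586.2 109.4  10. ]
top [699.7 120.6  10. ]
top fence [ 683.1 -274.9   32. ]
top fence [695.5 320.   32. ]
```

View pics/t1.png

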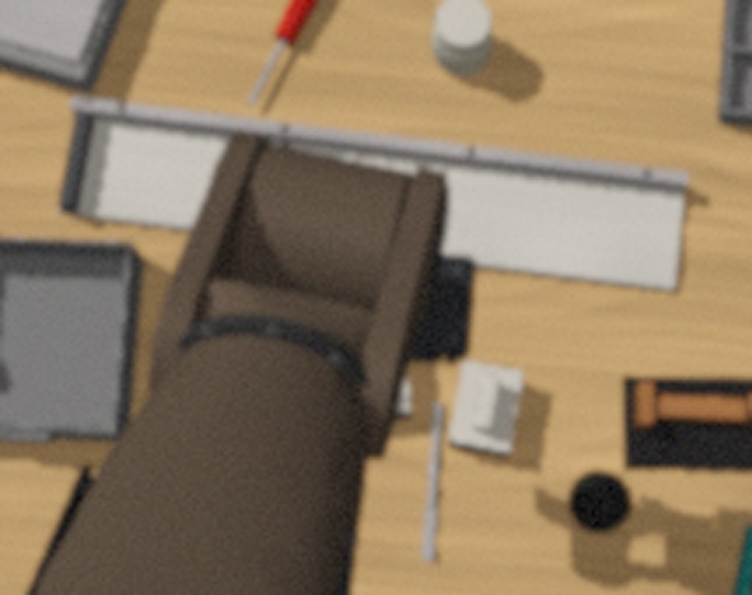

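Top view crop (fourth picture): the lane, bin and stick are clear, and the arm covers blocks 1 and 2. The lane yaw is about -1.7°. I'm going to cover 1.

Emit:
apply_moves --increments '[[[0.4,0,5.8],[0,0,0],9.5],[[0.4,2,5.8],[0,0,0],9.5],[[0,6,0],[0,0,0],9.5],[[0,6,0],[0,0,0],9.5],[[0,2.5,0],[0,0,0],9.5]]'

```text
t: 4.05
eef_pos: [460.4, 140.1, 94.6]
tcp_rot: [-1.568, -0.016, 0.015]
ft_force: [0.3, 0.0, 0.5]
opening: 0.996
```

Run:
```python
from h import *
T=pose(); print(T[0],T[2]['tcp_rot'],T[2]['ft_force']); p=read_camera('wrist'); save('w2',p['img'])
find(p,'cover1',T[:2]);find(p,'cover1',T[:2],'look_for')
for X in [T[0]]: print(proj(p,X,T[:2])*1.5)
```

```text
[460.39402475 140.13692199  94.56126215] [-1.56796918 -0.01596283  0.01545127] [0.25727711 0.03136199 0.51627564]
cover1 mark_of 0.96 [460.   9.  26.] [ 94. 195.]
cover1 mark_of 0.86 [459. 138.  26.] [249. 197.]
cover1 mark_of 0.64 [464. 331.   1.] [458. 196.]
cover1 look_for 0.7 [453.  16.  39.] [ 94. 192.]
cover1 look_for 0.64 [454. 138.  38.] [248. 195.]
cover1 look_for 0.52 [450.  33.  24.] [123. 184.]
[376.78154682 349.51970386]
```

View pics/w2.png

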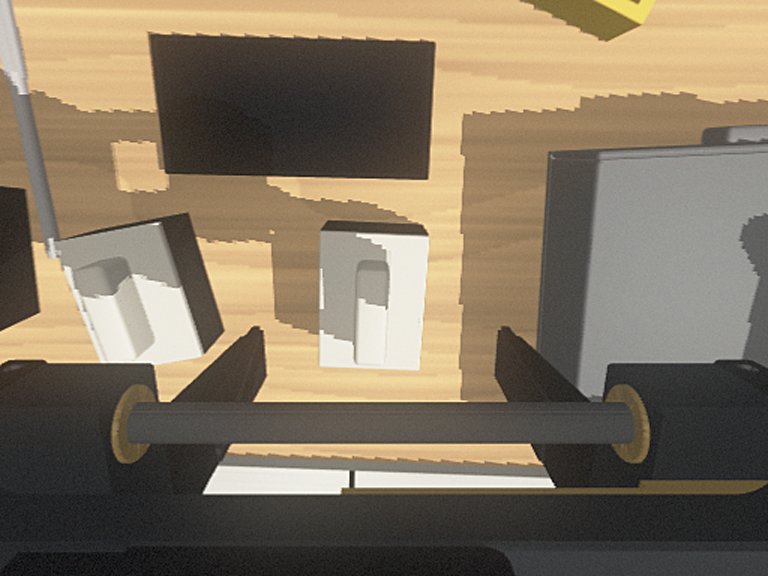

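Emit:
apply_moves --increments '[[[0,2.8,-0.1],[0,0,0],9.5],[[0,2.2,0],[0,0,0],9.5],[[0,0,0],[0,0,0.9],0],[[0,0,0],[0,0,0],0],[[0,0,0],[0,0,0],0]]'

```text
t: 4.82
eef_pos: [466.3, 139.9, 52.9]
tcp_rot: [-1.566, -0.012, 0.015]
ft_force: [-0.8, 0.0, -0.8]
opening: 0.736
```

Emit:
apply_moves --increments '[[[0,0,0],[0,0,0],0],[[0,0,0],[0,0,0],0],[[0,0,0],[0,0,0],0],[[0,-4,0],[0,0,0],0],[[0,-4,0],[0,0,0],0]]'

```text
t: 5.45
eef_pos: [464.4, 139.3, 133.7]
tcp_rot: [-1.567, -0.008, 0.015]
ft_force: [0.5, 0.5, -0.8]
opening: 0.216
```

The fingers had not shut before the lift, so I'm going back down with the opening reduced first.

Emit:
apply_moves --increments '[[[-0.4,0,0],[0,0,0.5],3.5],[[0,4.5,0],[0,0,0],3.5],[[0,3.5,0],[0,0,0],3.5],[[0,1,0],[0,0,0],3.5],[[0,0,0],[0,0,0],3.5]]'

```text
t: 6.08
eef_pos: [460.9, 139.8, 43.0]
tcp_rot: [-1.566, -0.002, 0.015]
ft_force: [0.0, 0.4, -0.1]
opening: 0.37
```

Run:
```python
from h import *
T=pose(); print(T[0],T[2]['tcp_rot'],T[2]['ft_force'],T[2]['opening']); p=read_camera('wrist'); save('w3',p['img'][100:],1.2)
find(p,'cover1',T[:2])
```

```text
[460.92712164 139.83536037  42.96696142] [-1.56617094 -0.00240016  0.01516664] [ 0.00994201  0.44901571 -0.12988351] 0.3700762825243552
cover1 mark_of 0.93 [462. 135.  28.] [244. 226.]
cover1 mark_of 0.64 [461.   9.  24.] [ 57. 219.]
```

View pics/w3.png

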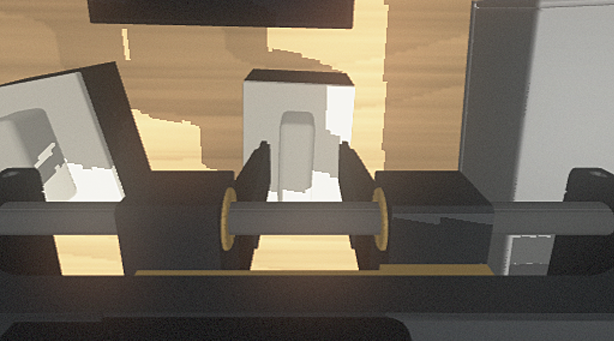

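The handle stands between the fingers. I'll close, lift and carry it to the bin.

Emit:
apply_moves --increments '[[[0,0,0],[0,0,0],0],[[0,0,0],[0,0,0],0],[[0,0,0],[0,0,0],0],[[0,0,0],[0,0,0],0],[[0,-3,0],[0,0,0],0]]'

```text
t: 6.8
eef_pos: [461.3, 139.8, 75.2]
tcp_rot: [-1.566, -0.005, 0.015]
ft_force: [-0.6, 0.6, -1.0]
opening: 0.169
```

Emit:
apply_moves --increments '[[[0,-6,0],[0,0,0],0],[[-0.9,0,5.6],[0,0,0],0],[[-0.9,0,5.6],[0,0,0],0],[[-0.9,0,5.6],[0,0,0],0],[[-0.9,0,5.6],[0,0,0],0]]'

```text
t: 7.42
eef_pos: [423.4, 366.5, 141.3]
tcp_rot: [-1.564, -0.01, 0.007]
ft_force: [1.2, -0.9, -0.5]
opening: 0.166
```

Run:
```python
from h import *
T=pose(); print(T[0],T[2]['tcp_rot'],T[2]['ft_force'],T[2]['opening'])
for c in ['wrist','scene','top']:
    p=read_camera(c); print(c); find(p,'bin',T[:2]); find(p,'cover1',T[:2]); find(p,'block1',T[:2],k=6)
```

```text
[423.36575929 366.47708311 141.25793486] [-1.563683   -0.0099033   0.00743881] [ 1.23981252 -0.85174147 -0.47046099] 0.16618476975929442
wrist
bin mark_of 0.62 [463. 335.  -1.] [223. 213.]
cover1 mark_of 0.94 [422. 366. 123.] [251. 219.]
block1 mark_of 0.96 [464. 138.  -1.] [ 45. 212.]
block1 mark_of 0.86 [286. 236.   1.] [113.  34.]
scene
bin mark_of 0.93 [467. 328.  -1.] [366. 157.]
cover1 mark_of 0.71 [462.   7.  30.] [264. 180.]
cover1 mark_of 0.66 [441. -93.  26.] [227. 186.]
cover1 mark_of 0.57 [420. 363. 121.] [376. 113.]
cover1 mark_of 0.33 [458.   5.  -1.] [263. 186.]
block1 mark_of 0.97 [463. 135.  -2.] [306. 174.]
block1 mark_of 0.8 [ 317. -370.    1.] [118. 187.]
block1 mark_of 0.71 [459.   4.  -1.] [263. 186.]
block1 mark_of 0.57 [279. 237.  -4.] [310. 125.]
block1 mark_of 0.45 [438. -94.  -5.] [227. 192.]
top
cover1 mark_of 0.88 [440. -97.  24.] [268. 216.]
cover1 mark_of 0.63 [457.   4.  27.] [238. 208.]
cover1 mark_of 0.6 [420. 362. 122.] [117. 202.]
block1 mark_of 0.97 [ 315. -373.   -1.] [349. 263.]
block1 mark_of 0.94 [281. 232.   1.] [162. 256.]
block1 mark_of 0.9 [460. 135.   1.] [199. 204.]
block1 mark_of 0.63 [ 210. -289.   -5.] [321. 294.]
block1 mark_of 0.56 [459.   4.   1.] [238. 208.]
block1 mark_of 0.53 [440. -92.  -3.] [266. 217.]
```

Emit:
apply_moves --increments '[[[0.5,5.5,0],[0,0,0.5],0],[[0,4.5,0],[0,0,0],0],[[0,1,0],[0,0,0],0],[[0,0,0],[0,0,0],4],[[0,0,0],[0,0,0],4]]'

```text
t: 8.65
eef_pos: [432.8, 365.0, 32.2]
tcp_rot: [-1.56, -0.006, 0.004]
ft_force: [0.4, 0.2, 1.2]
opening: 0.324
```

Emit:
apply_moves --increments '[[[0,0,0],[0,0,0],4],[[0,-5.5,0],[0,0,0],4],[[0,-5.5,0],[0,0,0],4],[[0.45,0,-5.1],[0,0,0],4],[[0.45,0,-5.1],[0,0,0],4]]'

```text
t: 9.28
eef_pos: [442.7, 262.8, 149.7]
tcp_rot: [-1.556, -0.014, 0.009]
ft_force: [1.2, -0.7, -0.3]
opening: 0.421
```

Emit:
apply_moves --increments '[[[0.45,0,-5.1],[0,0,0],4],[[0.45,0,-5.1],[0,0,0],4],[[0.45,0,-5.1],[0,0,0],4],[[0.45,0,-5.1],[0,0,0],4],[[0.45,0,-5.1],[0,0,0],4]]'

```text
t: 9.9
eef_pos: [469.0, 0.7, 152.2]
tcp_rot: [-1.555, -0.026, 0.012]
ft_force: [0.4, 0.4, -0.4]
opening: 0.42
```

Emit:
apply_moves --increments '[[[0,0,0],[0,-5.8,0],4],[[0,0,0],[0,-5.8,0],4],[[0,3,0],[0,0,0],4],[[0,2.5,0],[0,0,0],4],[[0,0,0],[0,0,0],4]]'

```text
t: 10.52
eef_pos: [472.7, -2.9, 101.3]
tcp_rot: [-1.565, -0.038, 0.215]
ft_force: [-0.7, 0.3, -0.6]
opening: 0.421
```

Run:
```python
from h import *
T=pose(); print(T[0],T[2]['tcp_rot'],T[2]['ft_force'],T[2]['opening'])
p=read_camera('wrist'); save('w4',p['img']); find(p,'cover1',T[:2]); find(p,'block1',T[:2]); 
p=read_camera('scene'); find(p,'cover1',T[:2])
```

```text
[472.69223444  -2.88521625 101.32055123] [-1.56519909 -0.03843476  0.21450565] [-0.66330912  0.29976028 -0.62006071] 0.4208311977492184
block1 mark_of 0.69 [460. 139.  -2.] [397. 202.]
cover1 mark_of 0.82 [460.   7.  29.] [264. 179.]
cover1 mark_of 0.77 [441. -96.  23.] [226. 186.]
cover1 mark_of 0.65 [431. 361.   2.] [369. 145.]
```

View pics/w4.png

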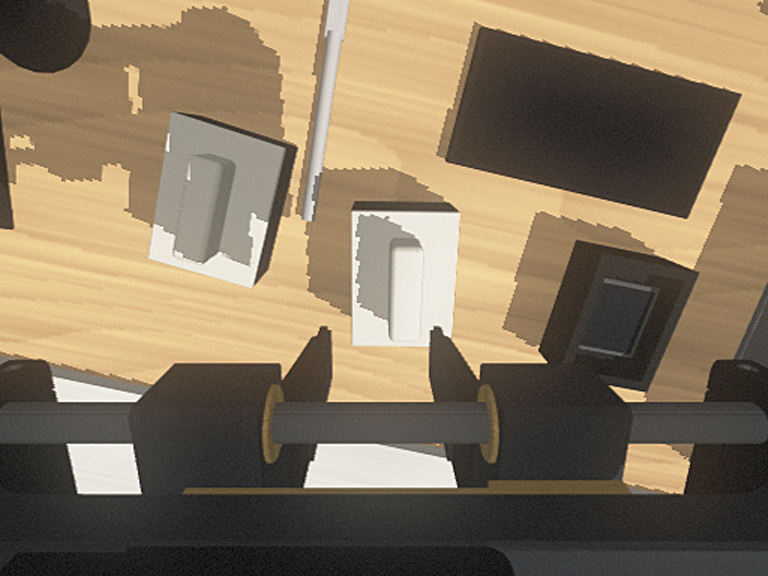

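Cover 1 is in the bin. The wrist view (seventh picture) shows cover 2 square to the jaws at (406,278), about 13 mm to the right of them.

Emit:
apply_moves --increments '[[[-0.8,0,1.3],[0,0,2.2],4],[[0,2.5,0],[0,0,0],4],[[0,2.5,0],[0,0,0],4],[[0,0.9,0],[0,0,0],4],[[0,0,0],[0,0,0],4]]'

```text
t: 11.4
eef_pos: [464.9, 8.5, 45.9]
tcp_rot: [-1.569, -0.009, 0.215]
ft_force: [-0.7, -0.1, 0.8]
opening: 0.422
```

Run:
```python
from h import *
T=pose(); print(T[0],T[2]['tcp_rot'],T[2]['ft_force'],T[2]['opening'])
p=read_camera('wrist'); find(p,'cover1',T[:2]);find(p,'cover1',T[:2],'look_for')
```

```text
[464.93816026   8.47901662  45.85132659] [-1.56887365 -0.00855669  0.21503019] [-0.70962591 -0.07678571  0.83360184] 0.42168480615277626
cover1 mark_of 0.88 [460.   6.  25.] [249. 213.]
cover1 mark_of 0.81 [440. -93.  28.] [102. 154.]
cover1 mark_of 0.45 [463. 137.  -5.] [408. 235.]
cover1 look_for 0.7 [437. -88.  41.] [102. 154.]
cover1 look_for 0.6 [448.   7.  35.] [254. 202.]
```

Emit:
apply_moves --increments '[[[-0.3,0.2,0],[0,0,0],0],[[0,0,0],[0,0,0],0],[[0,0,0],[0,0,0],0],[[0,0,0],[0,0,0],0],[[0,-3.5,0],[0,0,0],0]]'

```text
t: 12.18
eef_pos: [461.2, 7.6, 79.4]
tcp_rot: [-1.569, -0.008, 0.215]
ft_force: [1.1, -0.4, -0.5]
opening: 0.166
```

Emit:
apply_moves --increments '[[[0,-5.5,0],[0,0,0],0],[[0,0,0],[0,6,0],0],[[0,0,0],[0,6,0],0],[[0.6,0,5],[0,0,0],0],[[0.6,0,5],[0,0,0],0]]'

```text
t: 12.8
eef_pos: [474.4, 107.0, 139.2]
tcp_rot: [-1.568, -0.012, -0.008]
ft_force: [1.0, -1.3, -0.7]
opening: 0.165
```

Emit:
apply_moves --increments '[[[0.6,0,5],[0,0,0],0],[[0.6,0,5],[0,0,0],0],[[0.6,0,5],[0,0,0],0],[[0.6,0,5],[0,0,0],0],[[0.6,0,5],[0,0,0],0]]'

```text
t: 13.42
eef_pos: [506.2, 365.1, 140.2]
tcp_rot: [-1.568, -0.012, -0.008]
ft_force: [0.4, -0.5, -0.1]
opening: 0.166
```

Run:
```python
from h import *
T=pose(); print(T[0],T[2]['tcp_rot'],T[2]['ft_force'],T[2]['opening'])
p=read_camera('wrist'); find(p,'cover1',T[:2]);find(p,'bin',T[:2])
```

```text
[506.23000315 365.13647051 140.23180476] [-1.56811947 -0.01159447 -0.00798935] [ 0.43304157 -0.48836218 -0.1401879 ] 0.1661537326795002
cover1 mark_of 0.87 [431. 366.   3.] [252. 105.]
cover1 mark_of 0.82 [502. 368. 119.] [256. 214.]
bin mark_of 0.64 [464. 331.   2.] [218. 139.]
```

Emit:
apply_moves --increments '[[[0.2,5.5,-0.2],[0,0,0.7],0],[[0,4.5,0],[0,0,0],0],[[0,1,0],[0,0,0],0],[[0,0,0],[0,0,0],4],[[0,0,0],[0,0,0],4]]'

```text
t: 14.2
eef_pos: [509.7, 361.2, 30.4]
tcp_rot: [-1.567, -0.002, -0.007]
ft_force: [-0.1, 0.2, 0.3]
opening: 0.324
```

Emit:
apply_moves --increments '[[[0,0,0],[0,0,0],4],[[0,-5.5,0],[0,0,0],4],[[0,-5.5,0],[0,0,0],4],[[-0.8,0,-5.6],[0,0,0],4],[[-0.8,0,-5.6],[0,0,0],4]]'

```text
t: 14.82
eef_pos: [494.0, 249.6, 148.6]
tcp_rot: [-1.563, -0.011, -0.002]
ft_force: [1.0, -0.0, 0.2]
opening: 0.419
```

Emit:
apply_moves --increments '[[[-0.8,0,-5.6],[0,0,0],4],[[-0.8,0,-5.6],[0,0,0],4],[[-0.8,0,-5.6],[0,0,0],4],[[-0.8,0,-5.6],[0,0,0],4],[[-0.8,0,-5.6],[0,0,0],4]]'

```text
t: 15.45
eef_pos: [453.0, -38.1, 151.7]
tcp_rot: [-1.563, -0.023, 0.0]
ft_force: [0.6, -0.4, -0.1]
opening: 0.42
```

Emit:
apply_moves --increments '[[[-0.8,0,-5],[0,0,0],4],[[0,0,0],[0,4,0],4],[[0,3,0],[0,0,0],4],[[0,2.5,0],[0,0,0],4],[[0,0,0],[0,0,0],4]]'

```text
t: 16.08
eef_pos: [447.5, -94.6, 100.4]
tcp_rot: [-1.565, -0.034, -0.079]
ft_force: [0.9, -0.5, 0.7]
opening: 0.42
```

Run:
```python
from h import *
T=pose(); print(T[0],T[2]['tcp_rot'],T[2]['ft_force'],T[2]['opening'])
p=read_camera('wrist'); save('w5',p['img']); find(p,'cover1',T[:2]); find(p,'block1',T[:2]); 
p=read_camera('scene'); find(p,'cover1',T[:2])
```

```text
[447.49077692 -94.62815422 100.43565174] [-1.56490318 -0.03423111 -0.07861774] [ 0.87033894 -0.47230103  0.69535647] 0.4201906493853214
cover1 mark_of 0.89 [438. -96.  29.] [249. 185.]
cover1 mark_of 0.3 [460. 140.  -5.] [498. 179.]
block1 mark_of 0.7 [462. 140.  -1.] [500. 182.]
block1 mark_of 0.57 [459.   6.   5.] [360. 191.]
cover1 mark_of 0.87 [428. 363.   1.] [370. 145.]
cover1 mark_of 0.81 [442. -94.  29.] [227. 185.]
cover1 mark_of 0.62 [506. 359.   8.] [383. 161.]
```

View pics/w5.png

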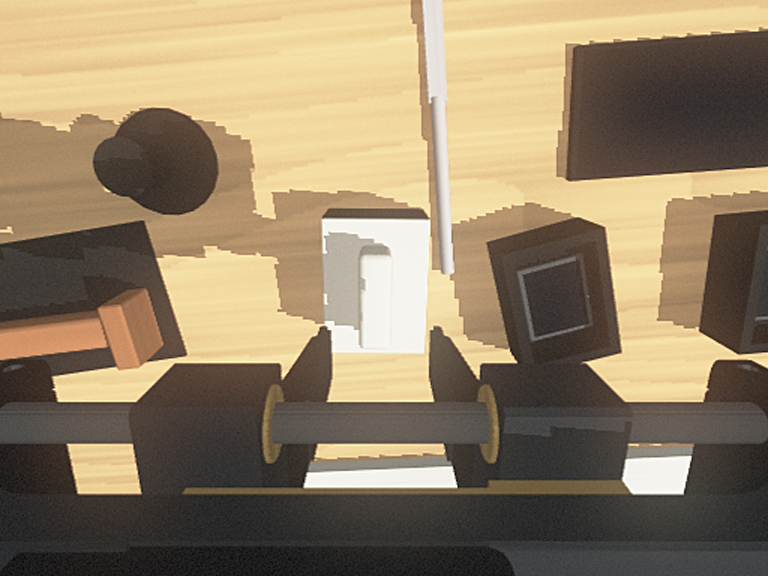

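Emit:
apply_moves --increments '[[[-0.7,0,-0.1],[0,0,2],4],[[0,2.5,0],[0,0,0],4],[[0,2.5,0],[0,0,0],4],[[0,1,0],[0,0,0],4],[[0,0,0],[0,0,0],0]]'

```text
t: 16.95
eef_pos: [441.5, -95.3, 42.5]
tcp_rot: [-1.567, -0.0, -0.077]
ft_force: [0.8, -0.3, 0.2]
opening: 0.359
```

Emit:
apply_moves --increments '[[[0,0,0],[0,0,0],0],[[0,0,0],[0,0,0],0],[[0,0,0],[0,0,0],0],[[0,0,0],[0,0,0],0],[[0,-3.5,0],[0,0,0],0]]'

```text
t: 17.58
eef_pos: [441.2, -95.4, 78.5]
tcp_rot: [-1.567, 0.001, -0.077]
ft_force: [0.4, -0.3, -0.6]
opening: 0.169
```

Emit:
apply_moves --increments '[[[0,-5.5,0],[0,0,0],0],[[0,0,0],[0,-4,0],0],[[0.4,0,5.5],[0,0,0],0],[[0.4,0,5.5],[0,0,0],0],[[0.4,0,5.5],[0,0,0],0]]'

```text
t: 18.2
eef_pos: [456.1, 70.0, 138.7]
tcp_rot: [-1.569, -0.005, -0.012]
ft_force: [0.7, 0.3, -1.1]
opening: 0.167
```

Emit:
apply_moves --increments '[[[0.4,0,5.5],[0,0,0],0],[[0.4,0,5.5],[0,0,0],0],[[0.4,0,5.5],[0,0,0],0],[[0.4,0,5],[0,0,0],0],[[0,0,0],[0,0,0],0]]'

```text
t: 18.82
eef_pos: [473.8, 295.2, 139.7]
tcp_rot: [-1.568, -0.006, -0.009]
ft_force: [0.5, -1.1, -1.5]
opening: 0.167
```

Run:
```python
from h import *
T=pose(); print(T[0],T[2]['tcp_rot'],T[2]['ft_force'],T[2]['opening'])
p=read_camera('wrist'); find(p,'cover1',T[:2]);find(p,'bin',T[:2])
```

```text
[473.815245   295.2135092  139.72346857] [-1.56809683 -0.00649152 -0.00855045] [ 0.54679834 -1.1291433  -1.51627662] 0.1671235673954876
cover1 mark_of 0.97 [475. 295. 123.] [251. 224.]
cover1 mark_of 0.92 [432. 364.   4.] [320. 140.]
cover1 mark_of 0.57 [508. 363.   2.] [314. 209.]
cover1 mark_of 0.2 [464. 330.  -1.] [285. 169.]
bin mark_of 0.89 [468. 333.  -0.] [287. 173.]
bin mark_of 0.34 [505. 359.   3.] [311. 207.]
```

Emit:
apply_moves --increments '[[[0,5.5,-0.6],[0,0,0.4],0],[[0,4.5,0],[0,0,0],0],[[0,1,0],[0,0,0],0],[[0,0,0],[0,0,0],4],[[0,0,0],[0,0,0],4]]'

```text
t: 19.6
eef_pos: [476.5, 281.5, 31.3]
tcp_rot: [-1.567, -0.003, -0.018]
ft_force: [1.0, -0.4, -0.2]
opening: 0.32
```

Emit:
apply_moves --increments '[[[0,0,0],[0,0,0],4],[[0,-5.5,0],[0,0,0],4],[[0,-5.5,0],[0,0,0],8],[[-0.3,0,-5],[0,0,0],8],[[-0.3,0,-5],[0,0,0],8]]'

```text
t: 20.23
eef_pos: [469.7, 181.9, 149.2]
tcp_rot: [-1.564, -0.012, -0.013]
ft_force: [0.5, -0.9, 0.2]
opening: 0.68
```

Emit:
apply_moves --increments '[[[-0.4,0,-5],[0,0,0],8],[[0,0,0],[0,0,0],8],[[0,3,0],[0,0,0],8],[[0,2.5,0],[0,0,0],8],[[0,0,0],[0,0,0],8]]'

```text
t: 20.85
eef_pos: [467.6, 130.4, 98.0]
tcp_rot: [-1.563, -0.022, -0.016]
ft_force: [-0.2, 0.0, 0.1]
opening: 0.845
```

Run:
```python
from h import *
T=pose(); print(T[0],T[2]['tcp_rot'],T[2]['ft_force'],T[2]['opening'])
p=read_camera('wrist'); save('w6',p['img']); find(p,'cover1',T[:2]); find(p,'block1',T[:2]); find(p,'block1',T[:2],'look_for')
p=read_camera('scene'); find(p,'cover1',T[:2])
```

```text
[467.58653085 130.39663134  97.9647403 ] [-1.56280803 -0.02202657 -0.01581871] [-0.21219976  0.00282513  0.10516515] 0.8446664567990708
cover1 mark_of 0.95 [475. 283.   6.] [417. 195.]
cover1 mark_of 0.65 [508. 363.   3.] [493. 225.]
block1 mark_of 0.94 [461. 136.  -2.] [257. 181.]
block1 mark_of 0.71 [461.  10.  -0.] [121. 183.]
block1 look_for 0.95 [460.   7.  25.] [105. 191.]
block1 look_for 0.86 [323. 255.  13.] [414.   6.]
block1 look_for 0.82 [459. 139.  21.] [262. 185.]
block1 look_for 0.77 [445. -71.  18.] [ 15. 172.]
cover1 mark_of 0.85 [476. 283.   3.] [354. 163.]
cover1 mark_of 0.7 [505. 359.   8.] [383. 161.]
cover1 mark_of 0.66 [430. 364.   6.] [371. 144.]
cover1 mark_of 0.5 [ 462. -351.    2.] [136. 225.]
```

View pics/w6.png

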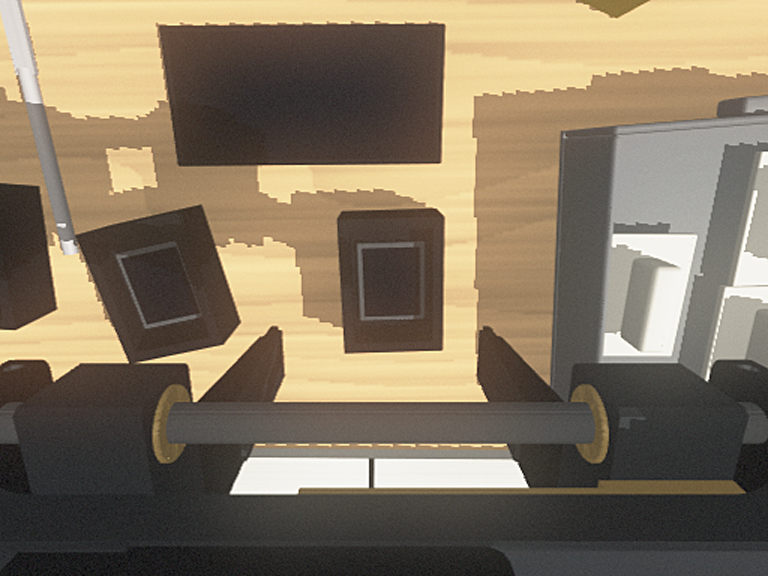

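All three covers show in the bin, and block 1 is bare and square to the jaws at (392,280). I'll pick it up.

Emit:
apply_moves --increments '[[[-0.5,2.5,0.6],[0,0,1.2],8],[[0,3,0],[0,0,0],8],[[0,2.5,0],[0,0,0],8],[[0,1,0],[0,0,0],8],[[0,0.2,0],[0,0,0],8]]'

```text
t: 21.78
eef_pos: [466.6, 137.7, 8.1]
tcp_rot: [-1.561, -0.01, -0.016]
ft_force: [0.6, -0.2, 0.1]
opening: 0.841
```

Emit:
apply_moves --increments '[[[0,0,0],[0,0,0],4],[[0,0,0],[0,0,0],4],[[0,0,0],[0,0,0],4],[[0,0,0],[0,0,0],4],[[0,0,0],[0,0,0],4]]'

```text
t: 22.4
eef_pos: [467.5, 137.8, 10.3]
tcp_rot: [-1.561, -0.014, -0.016]
ft_force: [-0.4, 0.8, -2.0]
opening: 0.592
```

Run:
```python
from h import *
T=pose(); print(T[0],T[2]['tcp_rot'],T[2]['ft_force'],T[2]['opening'])
```

```text
[467.51961765 137.84761911  10.32023946] [-1.56076641 -0.0135182  -0.01576676] [-0.37473187  0.79173465 -1.97427429] 0.5924167960061556
```

Emit:
apply_moves --increments '[[[0,-5,0],[-0.5,0.6,0.8],4],[[0,-3,0],[0,0,0],4],[[4.1,0,-1.3],[0,0,0],4],[[4.1,0,-1.3],[0,0,0],4],[[4.1,0,-1.3],[0,0,0],4]]'

```text
t: 23.02
eef_pos: [589.2, 94.9, 92.4]
tcp_rot: [-1.57, 0.004, -0.024]
ft_force: [-0.3, 0.1, -1.6]
opening: 0.587
```

Emit:
apply_moves --increments '[[[3.8,0,-1.3],[0,0,0],4],[[0,0,0],[0,0,0],4],[[0,2.5,0],[0,0,0],4],[[0,0,0],[0,0,0],4],[[0,0,0],[0,0,0],4]]'

```text
t: 23.65
eef_pos: [628.0, 79.8, 66.4]
tcp_rot: [-1.57, 0.006, -0.025]
ft_force: [-0.7, -1.2, -2.4]
opening: 0.589
```

Run:
```python
from h import *
T=pose(); print(T[0],T[2]['tcp_rot'],T[2]['ft_force'],T[2]['opening'])
p=read_camera('top'); save('t2',p['img'][90:190,130:345],3.5); find(p,'block1',T[:2],k=6); find(p,'lane');find(p,'corner')
p=read_camera('scene'); s=p['img'][130:330,200:440];save('s2',s,3.2); find(p,'block1',T[:2],k=6); find(p,'lane');find(p,'corner')
```

```text
[627.99177913  79.82561687  66.35421294] [-1.57033257  0.00582674 -0.02543128] [-0.65196029 -1.1706036  -2.38586055] 0.5893565764696092
block1 mark_of 0.96 [462.   3.  -3.] [238. 208.]
block1 mark_of 0.93 [440. -95.  -2.] [267. 217.]
block1 mark_of 0.92 [ 206. -290.   -2.] [321. 295.]
block1 mark_of 0.67 [ 316. -370.   -1.] [348. 263.]
block1 mark_of 0.63 [ 453. -355.   -1.] [346. 221.]
block1 mark_of 0.61 [283. 232.  -0.] [162. 255.]
lane mark_of 0.73 [641.  30.   0.] [236. 156.]
corner mark_of 0.57 [687. 311.   9.] [156. 134.]
corner mark_of 0.43 [805. -42.  -1.] [261. 113.]
block1 mark_of 0.92 [623.  75.  57.] [313. 210.]
block1 mark_of 0.72 [ 208. -282.   -3.] [142. 153.]
block1 mark_of 0.7 [457.   5.   1.] [263. 185.]
block1 mark_of 0.61 [438. -99.  -2.] [225. 192.]
lane mark_of 0.68 [637.  33.  -2.] [299. 233.]
corner mark_of 0.86 [694. 309.   7.] [404. 216.]
corner mark_of 0.4 [ 468. -350.    4.] [137. 226.]
```

View pics/s2.png

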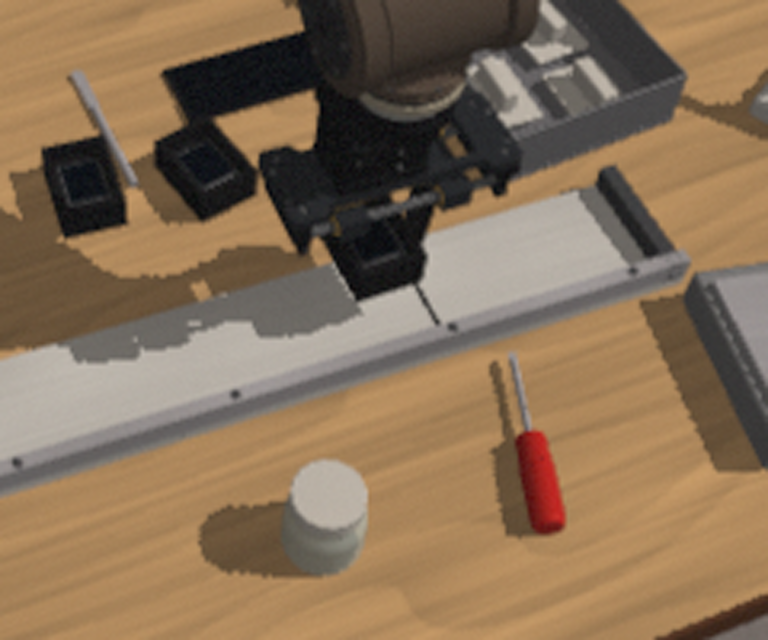

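Scene view (tenth picture): block 1 is held over the lane just behind the line, the line is at (428,304), and the fence is clear. I'll lower it and then press it to the fence.

Emit:
apply_moves --increments '[[[0.3,2.3,0.2],[0,0,0],4],[[0.3,1.6,0],[0,0,0],4],[[0,0.5,0],[0,0,0],4],[[0,0.2,0],[0,0,0],4],[[0,0,0],[0,0,0],4]]'

```text
t: 24.68
eef_pos: [634.9, 81.5, 20.7]
tcp_rot: [-1.57, 0.004, -0.026]
ft_force: [-0.6, -0.2, -1.4]
opening: 0.59
```

Emit:
apply_moves --increments '[[[0.3,0.1,0],[0,0,0],4],[[0.3,0,0],[0,0,0],4],[[0.3,0,0],[0,0,0],4],[[0.2,0,0],[0,0,0],4],[[0,0,0],[0,0,0],4]]'

```text
t: 25.3
eef_pos: [647.2, 81.0, 20.3]
tcp_rot: [-1.57, 0.002, -0.026]
ft_force: [-0.1, 0.4, 0.6]
opening: 0.591
```

Emit:
apply_moves --increments '[[[0.2,0,0],[0,0,0],4],[[0.2,0,0],[0,0,0],4],[[0.2,0,0],[0,0,0],4],[[0,0,0],[0,0,0],4],[[0,0,0],[0,0,0],4]]'

```text
t: 25.92
eef_pos: [653.7, 80.9, 20.3]
tcp_rot: [-1.57, 0.002, -0.026]
ft_force: [-0.8, 0.0, -0.1]
opening: 0.59
```

Emit:
apply_moves --increments '[[[0.2,0,0],[0,0,0],4],[[0.2,0,0],[0,0,0],4],[[0.2,0,0],[0,0,0],4],[[0,0,0],[0,0,0],4],[[0,0,0],[0,0,0],4]]'

```text
t: 26.55
eef_pos: [654.4, 81.3, 20.6]
tcp_rot: [-1.57, 0.015, -0.026]
ft_force: [-0.3, 0.6, -1.1]
opening: 0.586
```

Run:
```python
from h import *
T=pose(); print(T[0],T[2]['tcp_rot'],T[2]['ft_force'],T[2]['opening'])
p=read_camera('wrist'); find(p,'block1',T[:2]); find(p,'lane',T[:2])
p=read_camera('scene'); save('s3',p['img'][180:250,260:380],6); find(p,'block1',T[:2],k=2)
```

```text
[654.3997326   81.3245853   20.64016665] [-1.56996188  0.01469152 -0.02606407] [-0.285236    0.64291366 -1.06273426] 0.5859602590629359
block1 mark_of 0.62 [648.  82.   7.] [252. 217.]
lane mark_of 0.65 [638.  32.   1.] [177. 201.]
block1 mark_of 0.9 [434. -98.  -2.] [225. 190.]
block1 mark_of 0.86 [ 313. -367.   -1.] [119. 186.]
```

The block now stops against the fence at TCP x = 654. I'll release it and go to block 2.

Emit:
apply_moves --increments '[[[0,0,0],[0,0,-0.8],6.8],[[0,0,0],[0,0,0],6.8],[[0,0,0],[0,0,0],6.8],[[0,-4,0],[0,0,0],6.8],[[0,-5,0],[0,0,0],8]]'

```text
t: 27.42
eef_pos: [653.1, 81.1, 108.9]
tcp_rot: [-1.57, 0.006, -0.026]
ft_force: [-0.1, -0.4, 0.6]
opening: 0.774
```

Emit:
apply_moves --increments '[[[-3.8,0,-1.4],[0,0,0],8],[[-3.8,0,-1.4],[0,0,0],8],[[-3.8,0,-1.4],[0,0,0],8],[[-3.8,0,-1.4],[0,0,0],8],[[-3.2,0,-1.4],[0,0,0],8]]'

```text
t: 28.05
eef_pos: [465.6, 14.8, 113.2]
tcp_rot: [-1.57, -0.005, -0.025]
ft_force: [0.1, 0.6, -0.3]
opening: 0.844
```

Emit:
apply_moves --increments '[[[0,0,0],[0,-7,0],8],[[0,0,0],[0,-6.5,0],8],[[0,0,0],[0,0,0],8],[[0,0,0],[0,0,0],8],[[0,0,0],[0,0,0],8]]'

```text
t: 28.68
eef_pos: [464.0, 14.1, 114.2]
tcp_rot: [-1.572, -0.005, 0.211]
ft_force: [-1.0, 0.0, 0.8]
opening: 0.843
```

Run:
```python
from h import *
T=pose(); print(T[0],T[2]['tcp_rot'],T[2]['ft_force'],T[2]['opening'])
p=read_camera('wrist'); save('w7',p['img'],1.2); find(p,'block1',T[:2]); find(p,'block1',T[:2],'look_for')
p=read_camera('scene'); find(p,'block1',T[:2],k=6); find(p,'stick');find(p,'mat')
```

```text
[463.99985681  14.05489765 114.18798848] [-1.57170186 -0.00546395  0.21107958] [-0.95396938  0.0258742   0.79182862] 0.8427761802960888
block1 mark_of 0.88 [440. -97.  -5.] [145. 136.]
block1 mark_of 0.67 [462.   6.   6.] [245. 183.]
block1 look_for 0.88 [296. 197.   8.] [506.  43.]
block1 look_for 0.77 [458.   7.  29.] [246. 185.]
block1 look_for 0.73 [437. -96.  21.] [136. 136.]
block1 look_for 0.46 [609.  60.   9.] [266. 320.]
block1 mark_of 0.87 [ 316. -371.   -2.] [119. 188.]
block1 mark_of 0.75 [458.   3.  -1.] [262. 186.]
block1 mark_of 0.71 [650.  82.  10.] [319. 229.]
block1 mark_of 0.63 [437. -99.  -5.] [225. 192.]
block1 mark_of 0.63 [ 207. -282.   -1.] [142. 153.]
block1 mark_of 0.62 [279. 236.  -1.] [310. 124.]
stick mark_of 0.8 [ 467. -354.    3.] [135. 226.]
mat mark_of 0.72 [ 457. -355.   -0.] [135. 224.]
```

View pics/w7.png

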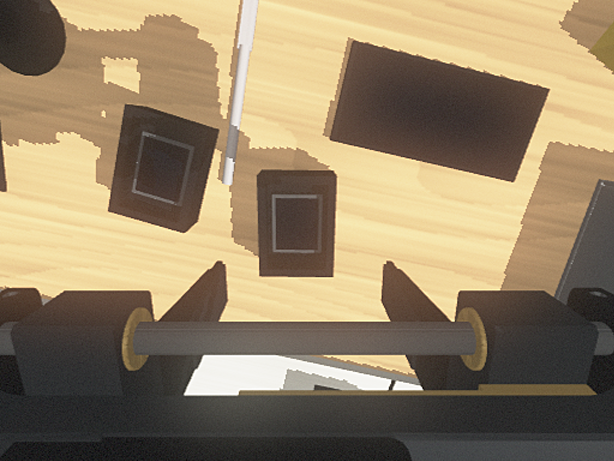

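Emit:
apply_moves --increments '[[[-0.2,3,-0.6],[0,0,0.3],8],[[0,3,0],[0,0,0],8],[[0,3,0],[0,0,0],8],[[0,1.4,0],[0,0,0],8],[[0,0.2,0],[0,0,0],8]]'

```text
t: 29.65
eef_pos: [464.6, 7.4, 5.7]
tcp_rot: [-1.573, -0.003, 0.212]
ft_force: [0.7, -0.3, 0.6]
opening: 0.84
```

Emit:
apply_moves --increments '[[[0,0,0],[0,0,0],4],[[0,0,0],[0,0,0],4],[[0,0,0],[0,0,0],4],[[0,0,0],[0,0,0],4],[[0,0,0],[0,0,0],4]]'

```text
t: 30.28
eef_pos: [465.3, 7.3, 7.4]
tcp_rot: [-1.573, -0.005, 0.212]
ft_force: [-0.9, 0.0, -2.2]
opening: 0.587
```

Emit:
apply_moves --increments '[[[0,-5,0],[0,0,0],4],[[0,-4,0],[0,0,0],4],[[0,0,0],[0,7,0],4],[[0,0,0],[0,6.5,0],4],[[0,0,0],[0,0,0],4]]'

```text
t: 30.9
eef_pos: [464.3, 7.5, 99.9]
tcp_rot: [-1.572, -0.004, -0.029]
ft_force: [-0.3, -0.2, -2.5]
opening: 0.59
```

Run:
```python
from h import *
T=pose(); print(T[0],T[2]['tcp_rot'],T[2]['ft_force'],T[2]['opening'])
p=read_camera('wrist'); find(p,'block1',T[:2])
```

```text
[464.25057507   7.52163731  99.94928287] [-1.57200783 -0.00389025 -0.02943211] [-0.31401274 -0.17963244 -2.54926949] 0.5903277751695817
block1 mark_of 0.9 [463.   8.  97.] [251. 230.]
block1 mark_of 0.63 [442. -93.  -3.] [143. 168.]
```

Emit:
apply_moves --increments '[[[4.2,0,0],[0,0,0],4],[[4.2,0,0],[0,0,0],4],[[4.2,0,0],[0,0,0],4],[[4.2,0,0],[0,0,0],4],[[0,2,0],[0,0,0],4]]'

```text
t: 31.62
eef_pos: [636.7, 3.4, 78.8]
tcp_rot: [-1.572, -0.002, -0.016]
ft_force: [-0.1, -0.4, -2.7]
opening: 0.588
```

Emit:
apply_moves --increments '[[[0,3,0],[0,0,0],4],[[0,2,0],[0,0,0],4],[[0,1.0,0],[0,0,0],4],[[0,0,0],[0,0,0],4],[[0,0,0],[0,0,0],4]]'

```text
t: 32.25
eef_pos: [636.5, 3.4, 15.2]
tcp_rot: [-1.572, 0.001, -0.007]
ft_force: [-1.1, 0.2, -2.6]
opening: 0.587
```

Emit:
apply_moves --increments '[[[0.3,0.2,-0.1],[0,1.2,0],4],[[0.3,0.1,-0.1],[0,0,0],4],[[0.3,0,0],[0,0,0],4],[[0.2,0,0],[0,0,0],4],[[0,0,0],[0,0,0],4]]'

```text
t: 32.88
eef_pos: [647.6, 1.5, 14.9]
tcp_rot: [-1.571, 0.001, -0.028]
ft_force: [-0.0, 0.8, 0.1]
opening: 0.59
```

Emit:
apply_moves --increments '[[[0.2,0.1,0],[0,0,0],4],[[0.2,0,0],[0,0,0],4],[[0.2,0,0],[0,0,0],4],[[0.2,0,0],[0,0,0],4],[[0,0,0],[0,0,0],4]]'

```text
t: 33.5
eef_pos: [650.5, 1.5, 15.0]
tcp_rot: [-1.571, 0.013, -0.028]
ft_force: [1.2, 0.1, -0.3]
opening: 0.588
```

Emit:
apply_moves --increments '[[[0,0,0],[0,0,-0.7],6.8],[[0,0,0],[0,0,0],6.8],[[0,0,0],[0,0,0],6.8],[[0,-4,0],[0,0,0],6.8],[[0,-5,0],[0,0,0],7]]'

```text
t: 34.12
eef_pos: [649.6, 1.6, 103.1]
tcp_rot: [-1.571, 0.005, -0.028]
ft_force: [0.3, -0.5, -0.2]
opening: 0.731
```

Emit:
apply_moves --increments '[[[-4,0,-2],[0,0,0],7],[[-4,0,-2],[0,0,0],7],[[-4,0,-2],[0,0,0],7],[[-4,0,-2],[0,0,0],7],[[-3.5,0,-1.7],[0,2.9,0],7]]'

```text
t: 34.75
eef_pos: [450.5, -91.6, 107.2]
tcp_rot: [-1.572, -0.006, -0.077]
ft_force: [0.6, -0.2, 0.7]
opening: 0.735
```

Emit:
apply_moves --increments '[[[0,0,0],[0,0,0],7],[[0,0,0],[0,0,0],7],[[0,0,0],[0,0,0],7],[[0,0,0],[0,0,0],7],[[0,0,0],[0,0,0],7]]'

```text
t: 35.38
eef_pos: [451.5, -91.8, 107.6]
tcp_rot: [-1.572, -0.007, -0.077]
ft_force: [0.8, 0.3, -0.6]
opening: 0.735
```

Run:
```python
from h import *
T=pose(); print(T[0],T[2]['tcp_rot'],T[2]['ft_force'],T[2]['opening'])
p=read_camera('wrist'); save('w8',p['img'],1.5); find(p,'block1',T[:2]); find(p,'block1',T[:2],'look_for')
p=read_camera('scene'); find(p,'block1',T[:2],k=6); find(p,'stick');find(p,'mat')
```

```text
[451.48903125 -91.84682646 107.59589788] [-1.57236514 -0.00721345 -0.07670371] [ 0.83088944  0.30878216 -0.59676048] 0.7349426728754205
block1 mark_of 0.93 [442. -97.  -4.] [246. 176.]
block1 look_for 0.93 [438. -96.  19.] [246. 178.]
block1 mark_of 0.92 [ 207. -282.   -2.] [142. 153.]
block1 mark_of 0.87 [281. 237.   1.] [310. 124.]
block1 mark_of 0.79 [640.  -2.   9.] [287. 236.]
block1 mark_of 0.79 [650.  80.  12.] [318. 228.]
block1 mark_of 0.77 [ 317. -372.   -4.] [118. 188.]
block1 mark_of 0.62 [437. -97.  -2.] [226. 191.]
stick mark_of 0.66 [ 465. -351.    4.] [136. 225.]
mat mark_of 0.97 [ 454. -354.    1.] [134. 223.]
```

View pics/w8.png

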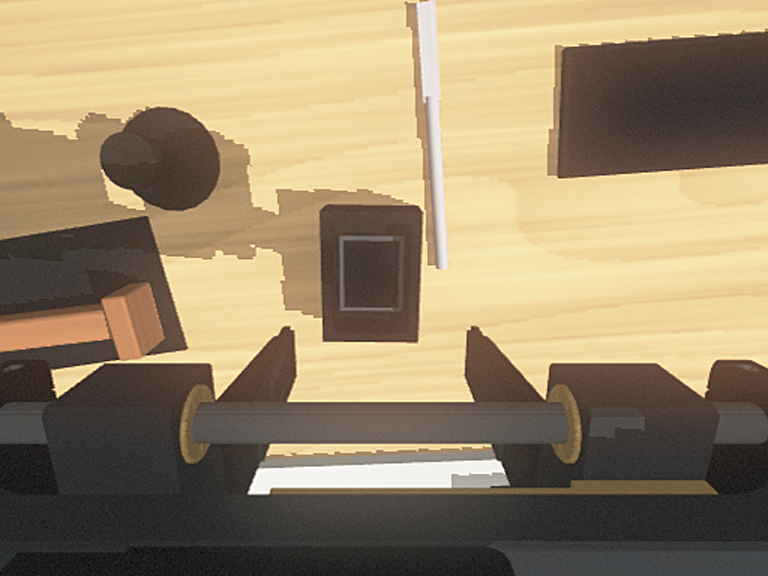

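Picture 12: block 3 is at (371,275) and the pick's tip at (442,268) is level with its middle. I'll grip about 15 mm towards +x so the finger clears the pick.

Emit:
apply_moves --increments '[[[0.5,3,-0.5],[0,0,0.4],7],[[0,3,0],[0,0,0],7],[[0,2.5,0],[0,0,0],7],[[0,1.2,0],[0,0,0],7],[[0,0.3,0],[0,0,0],7]]'

```text
t: 36.35
eef_pos: [457.3, -98.3, 6.0]
tcp_rot: [-1.573, -0.003, -0.078]
ft_force: [0.5, -0.4, -0.5]
opening: 0.74
```

Emit:
apply_moves --increments '[[[0,0,0],[0,0,0],4],[[0,0,0],[0,0,0],4],[[0,0,0],[0,0,0],4],[[0,0,0],[0,0,0],4],[[0,0,0],[0,0,0],4]]'

```text
t: 36.98
eef_pos: [458.1, -98.6, 7.9]
tcp_rot: [-1.574, -0.006, -0.078]
ft_force: [0.4, -0.2, -2.1]
opening: 0.585
```

Emit:
apply_moves --increments '[[[0,-5,0],[0,0,0],4],[[0,-4,0],[0,0,0],4],[[0,0,0],[0,-2.8,0],4],[[0,0,0],[0,0,0],4],[[0,0,0],[0,0,0],4]]'

```text
t: 37.6
eef_pos: [457.0, -98.0, 99.8]
tcp_rot: [-1.574, -0.004, -0.029]
ft_force: [-0.8, -0.6, -2.8]
opening: 0.593
```

Run:
```python
from h import *
T=pose(); print(T[0],T[2]['tcp_rot'],T[2]['ft_force'],T[2]['opening'])
p=read_camera('wrist'); find(p,'block1',T[:2]); find(p,'pick',T[:2])
```

```text
[457.02226798 -98.04873711  99.84142258] [-1.5736018  -0.0037288  -0.02899494] [-0.80298384 -0.63724153 -2.79288703] 0.5928410244701923
block1 mark_of 0.72 [440. -98.  88.] [251. 201.]
pick mark_of 0.61 [378. -52.   2.] [303. 100.]
```

Emit:
apply_moves --increments '[[[4.6,0,0.6],[0,0,0],4],[[4.6,0,0.6],[0,0,0],4],[[4.6,0,0.6],[0,0,0],4],[[4.4,0,0.6],[0,0,0],4],[[0,2,0],[0,0,0],4]]'

```text
t: 38.38
eef_pos: [644.5, -78.7, 77.7]
tcp_rot: [-1.573, -0.001, -0.031]
ft_force: [0.3, 0.4, -3.1]
opening: 0.589
```

Emit:
apply_moves --increments '[[[0,3,0],[0,0,0],4],[[0,2,0],[0,0,0],4],[[0,1.1,0],[0,0,0],4],[[0,0,0],[0,0,0],4],[[0,0,0],[0,0,0],4]]'

```text
t: 39.0
eef_pos: [641.7, -78.4, 12.3]
tcp_rot: [-1.571, 0.003, -0.033]
ft_force: [1.5, 1.0, 1.9]
opening: 0.593
```

Emit:
apply_moves --increments '[[[0.4,-0.1,0],[0,0,0],4],[[0.4,0,0],[0,0,0],4],[[0.4,0,0],[0,0,0],4],[[0.3,0,0],[0,0,0],4],[[0,0,0],[0,0,0],4]]'

```text
t: 39.62
eef_pos: [656.9, -79.0, 12.6]
tcp_rot: [-1.571, 0.005, -0.034]
ft_force: [-0.7, 0.6, -2.7]
opening: 0.589
```

Emit:
apply_moves --increments '[[[0.2,0,0],[0,0,0],4],[[0.2,0,0],[0,0,0],4],[[0.2,0,0],[0,0,0],4],[[0.2,0,0],[0,0,0],4],[[0,0,0],[0,0,0],4]]'

```text
t: 40.25
eef_pos: [660.1, -79.2, 12.7]
tcp_rot: [-1.571, 0.018, -0.032]
ft_force: [0.4, -0.5, -1.8]
opening: 0.583
```

Emit:
apply_moves --increments '[[[0,0.2,0],[0,0,-0.8],6.8],[[0,0,0],[0,0,0],6.8],[[0,0,0],[0,0,0],6.8],[[0,-4,0],[0,0,0],6.8],[[0,-5.5,0],[0,0,0],6]]'

```text
t: 40.88
eef_pos: [659.4, -79.0, 104.0]
tcp_rot: [-1.569, 0.008, -0.032]
ft_force: [0.7, 0.8, 0.1]
opening: 0.661
```

Emit:
apply_moves --increments '[[[-4,-1,-5],[0,0,0],5],[[-4,-1,-5],[0,0,0],5],[[-4,-1,-5],[0,0,0],5],[[-4,-1,-4.5],[0,0,0],5],[[-3,-0.5,-4.5],[0,0,0],5]]'

```text
t: 41.5
eef_pos: [465.4, -312.1, 154.8]
tcp_rot: [-1.573, -0.003, -0.026]
ft_force: [-0.1, 0.1, 0.8]
opening: 0.529
```

Emit:
apply_moves --increments '[[[0,0,0],[0,10,0],5],[[0,0,0],[0,10,0],5],[[0,0,0],[0,10,0],5],[[0,0,0],[0,10,0],5],[[0,0,0],[0,10,0],5]]'

```text
t: 42.12
eef_pos: [463.2, -316.7, 156.5]
tcp_rot: [-1.57, -0.008, -0.931]
ft_force: [-0.4, -0.3, -0.2]
opening: 0.527
```

Emit:
apply_moves --increments '[[[0,0,0],[0,10,0],5],[[0,0,0],[0,10,0],5],[[0,0,0],[0,10,0],5],[[0,0,0],[0,7,0],5],[[0,0,0],[0,0,0],5]]'

```text
t: 42.75
eef_pos: [463.8, -317.0, 157.3]
tcp_rot: [-1.563, -0.007, -1.599]
ft_force: [-0.2, 1.1, -0.5]
opening: 0.529
```

Run:
```python
from h import *
T=pose(); print(T[0],T[2]['tcp_rot'],T[2]['ft_force'],T[2]['opening'])
p=read_camera('wrist'); save('w9',p['img'],1.5); find(p,'stick',T[:2]); find(p,'stick',T[:2],'look_for'); find(p,'mat',T[:2])
p=read_camera('scene'); find(p,'block1',T[:2],k=6); find(p,'stick');find(p,'mat')
save('s4',p['img'],1.5)
```

```text
[ 463.77992418 -317.04755096  157.34479795] [-1.56344252 -0.00661415 -1.59890699] [-0.19279892  1.05325215 -0.46564019] 0.5291177556459694
stick mark_of 0.71 [ 468. -351.    6.] [256. 207.]
stick look_for 0.77 [ 463. -310.   28.] [251. 177.]
mat mark_of 0.72 [ 452. -356.    1.] [242. 210.]
block1 mark_of 0.8 [648.  81.  14.] [318. 227.]
block1 mark_of 0.73 [ 315. -368.   -2.] [119. 187.]
block1 mark_of 0.71 [ 207. -284.   -2.] [141. 153.]
block1 mark_of 0.63 [280. 234.  -2.] [309. 125.]
block1 mark_of 0.57 [642.  -1.  11.] [288. 236.]
stick mark_of 0.94 [ 465. -352.    3.] [136. 226.]
mat mark_of 0.84 [ 454. -353.    2.] [135. 223.]
```

View pics/w9.png

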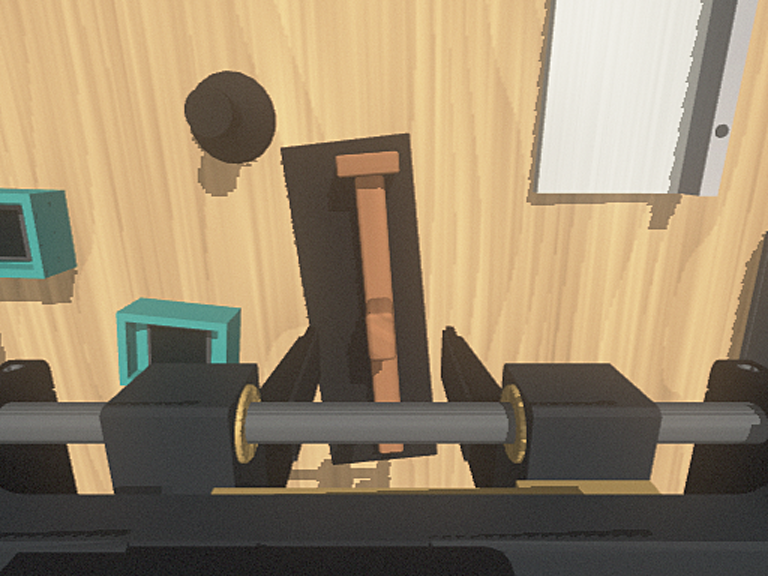

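Picture 13: the stick lies on its mat with its head at (367,163), the handle top at about (382,337), and a slight tilt. I'll compute its pose from these.

Run:
```python
from h import *
T=pose()[:2]; p=read_camera('wrist')
r=lambda u,v,z: ray(p,np.array([u,v])/1.5,z,T)[:2]
a,b=r(370,182,23),r(389.5,443,23); d=a-b; print('shaft',a,b,'yaw',np.degrees(np.arctan2(-d[0],d[1])),np.linalg.norm(d))
print('handle',r(382,337,60), 'head',r(367,163,35))
m=np.array([r(281,148,3),r(410,134,3),r(436,452,3),r(332,464,3)]); print('mat',m.round(),m.mean(0)); d=m[1]-m[2]; print(np.degrees(np.arctan2(-d[0],d[1]))); d=m[0]-m[3]; print(np.degrees(np.arctan2(-d[0],d[1])))
```

```text
shaft [ 460.86358513 -254.48217942] [ 469.58582187 -455.52822431] yaw 2.4841780217003944 201.23515990264607
handle [ 465.95423827 -349.90965575] head [ 459.55414721 -242.11197943]
mat [[ 400. -231.]
 [ 489. -224.]
 [ 509. -480.]
 [ 420. -489.]] [ 454.56855223 -356.00127668]
4.452009206684511
4.573149733967322
```

Emit:
apply_moves --increments '[[[2.9,2,0.1],[-0.4,-4.1,0],5],[[0,4,0],[0,0,0],5],[[0,3,0],[0,0,0],5],[[0,0,0],[0,0,0],5],[[0,0,0],[0,0,0],5]]'

```text
t: 43.82
eef_pos: [465.0, -348.3, 66.9]
tcp_rot: [-1.569, -0.009, -1.523]
ft_force: [0.1, -0.3, 1.1]
opening: 0.521
```

Run:
```python
from h import *
T=pose(); print(T[0],T[2]['tcp_rot'],T[2]['ft_force'],T[2]['opening'])
p=read_camera('wrist'); save('w10',p['img'],1.2); find(p,'stick',T[:2])
t=proj(p,[466,-350,60],T[:2]); print(t*1.2)
```

```text
[ 464.96955248 -348.26417282   66.86026441] [-1.56915584 -0.00883985 -1.52315114] [ 0.12656107 -0.28465014  1.0736476 ] 0.5212602787486562
stick mark_of 0.7 [ 467. -353.    7.] [254. 210.]
[303.41387764 281.06932343]
```

View pics/w10.png

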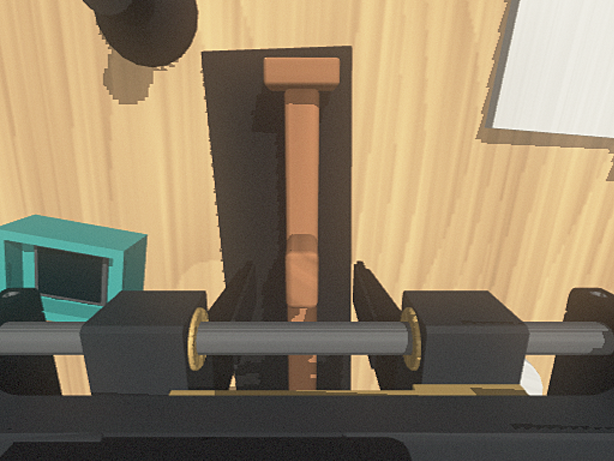

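Emit:
apply_moves --increments '[[[-0.1,2,0],[0,0,0],5],[[0,1.6,0],[0,0,0],5],[[0,0.3,0],[0,0,0],5],[[0,0,0],[0,0,0],1],[[0,0,0],[0,0,0],1]]'

```text
t: 44.55
eef_pos: [466.7, -348.9, 30.9]
tcp_rot: [-1.564, -0.014, -1.523]
ft_force: [0.8, -0.4, 0.3]
opening: 0.371
```

Emit:
apply_moves --increments '[[[0,0,0],[0,0,0],0.5],[[0,0,0],[0,0,0],0.5],[[0,0,0],[0,0,0],0.5],[[0,0,0],[0,0,0],0.5],[[0,0,0],[0,0,0],0.5]]'

```text
t: 45.18
eef_pos: [466.8, -349.0, 31.6]
tcp_rot: [-1.564, -0.014, -1.523]
ft_force: [-0.7, -1.2, -1.1]
opening: 0.189
```

Emit:
apply_moves --increments '[[[0,-2,0],[0,0,0],0.5],[[0,-4,0],[0,0,0],0.5],[[0,-3,0],[0,0,0],0.5],[[0,0,0],[0,0,0],0.5],[[0,0,0],[0,0,0],0.5]]'

```text
t: 45.8
eef_pos: [465.5, -347.2, 122.3]
tcp_rot: [-1.566, -0.012, -1.523]
ft_force: [0.1, 0.4, -0.7]
opening: 0.185
```

Run:
```python
from h import *
T=pose(); print(T[0],T[2]['tcp_rot'],T[2]['ft_force'],T[2]['moment'],T[2]['opening'])
p=read_camera('scene'); find(p,'stick'); find(p,'block1',k=6)
p=read_camera('wrist');save('w11',p['img'],1.2); find(p,'stick',T[:2])
```

```text
[ 465.53283063 -347.19341419  122.30682165] [-1.56574093 -0.01237081 -1.52278191] [ 0.06311114  0.36481714 -0.71456546] [-0.06491385  0.02620759 -0.03025077] 0.18479171281796888
stick mark_of 0.26 [364.  95.  -3.] [279. 155.]
block1 mark_of 0.9 [641.   1.  12.] [288. 235.]
block1 mark_of 0.85 [640. -78.   7.] [259. 245.]
block1 mark_of 0.79 [281. 233.  -2.] [309. 125.]
block1 mark_of 0.74 [ 206. -282.   -4.] [142. 153.]
block1 mark_of 0.62 [648.  80.  10.] [318. 228.]
block1 mark_of 0.52 [ 318. -368.   -1.] [120. 188.]
```

Emit:
apply_moves --increments '[[[0,0,0],[0,4.4,0],0.5],[[-2.8,0,4.2],[0,0,0],0.5],[[-2.8,0,4.2],[0,0,0],0.5],[[-2.8,0,4.2],[0,0,0],0.5],[[-2.7,0,4.1],[0,0,0],0.5]]'

```text
t: 46.68
eef_pos: [638.2, -241.0, 118.8]
tcp_rot: [-1.569, -0.01, -1.608]
ft_force: [0.5, -0.7, -1.4]
opening: 0.185
```

Emit:
apply_moves --increments '[[[0,0,0],[0,0,0],0.5],[[0,2,0],[0,0,0],0.5],[[0,2,0],[0,0,0],0.5],[[0,0,0],[0,0,0],0.5],[[0,0,0],[0,0,0],0.5]]'

```text
t: 47.3
eef_pos: [636.9, -240.5, 72.6]
tcp_rot: [-1.574, -0.008, -1.607]
ft_force: [-0.4, 0.1, -0.9]
opening: 0.19
```

Run:
```python
from h import *
T=pose(); print(T[0],T[2]['tcp_rot'],T[2]['ft_force'],T[2]['moment'],T[2]['opening'])
p=read_camera('scene'); find(p,'stick'); find(p,'block1',k=6)
p=read_camera('wrist');save('w11',p['img'],1.5); find(p,'stick',T[:2]); find(p,'block1',T[:2])
```

```text
[ 636.93381358 -240.53048396   72.63087515] [-1.57385446 -0.00750719 -1.60698535] [-0.38742269  0.09474685 -0.93861331] [-0.07573108  0.02520156  0.04899668] 0.18962215865568055
stick mark_of 0.57 [ 640. -245.   42.] [193. 259.]
block1 mark_of 0.87 [642.  -1.  11.] [288. 236.]
block1 mark_of 0.86 [280. 234.  -3.] [309. 125.]
block1 mark_of 0.74 [ 204. -282.   -5.] [141. 153.]
block1 mark_of 0.66 [ 316. -369.   -2.] [119. 188.]
block1 mark_of 0.65 [635. -77.   7.] [259. 244.]
block1 mark_of 0.57 [647.  78.  10.] [317. 228.]
stick mark_of 0.66 [ 639. -239.   44.] [255. 217.]
```

View pics/w11.png

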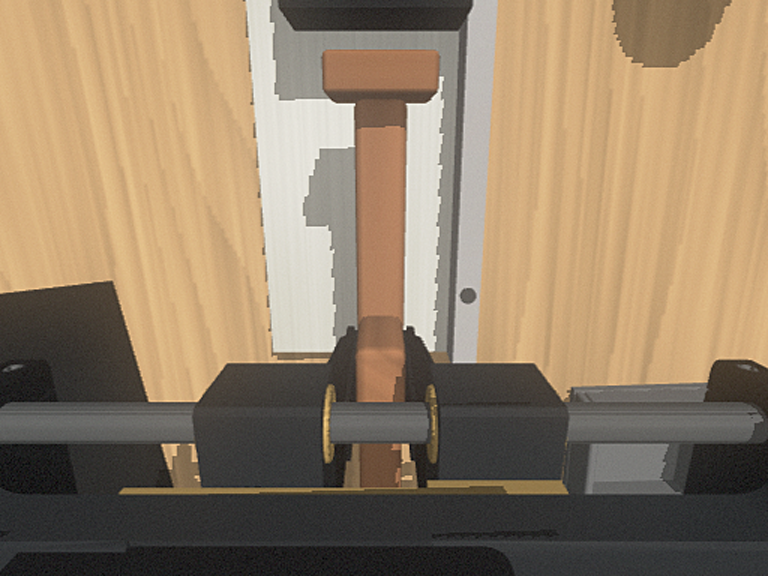

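Picture 15: the stick is square in the lane with its head at (381,75). Block 3's rear is straight ahead and close to the fence. I'll lower it and start the feed.

Emit:
apply_moves --increments '[[[0,1.5,0.3],[0,-0.4,0],0.5],[[0,1.3,0],[0,0,0],0.5],[[0,0.2,0],[0,0,0],0.5],[[0,0,0],[0,0,0],0.5],[[0,0,0],[0,0,0],0.5]]'

```text
t: 48.22
eef_pos: [640.7, -240.2, 40.8]
tcp_rot: [-1.573, -0.008, -1.598]
ft_force: [0.5, -0.4, -1.1]
opening: 0.192
```

Emit:
apply_moves --increments '[[[-0.5,0,0],[0,0,0],0.5],[[-1,0,0],[0,0,0],0.5],[[-1,0,0],[0,0,0],0.5],[[-1,0,0],[0,0,0],0.5],[[-0.5,0,0],[0,0,0],0.5]]'

```text
t: 48.85
eef_pos: [642.3, -197.5, 41.5]
tcp_rot: [-1.572, -0.009, -1.598]
ft_force: [0.1, -0.8, -1.5]
opening: 0.19
```

Run:
```python
from h import *
T=pose(); print(T[0],T[2]['tcp_rot'],T[2]['ft_force'],T[2]['moment'],T[2]['opening'])
p=read_camera('wrist'); find(p,'stick',T[:2]); find(p,'block1',T[:2])
for c in ['scene','top']:
    p=read_camera(c); find(p,'stick'); find(p,'block1',k=6)
```

```text
[ 642.25165952 -197.51166536   41.47245221] [-1.57159429 -0.00875725 -1.59800316] [ 0.1304675  -0.82923896 -1.5058013 ] [-0.35302217  0.10571966 -0.01239462] 0.18955496550251433
stick mark_of 0.74 [ 646. -198.   15.] [256. 220.]
stick mark_of 0.69 [791. 132.  -1.] [363. 269.]
stick mark_of 0.67 [805. -42.  -1.] [300. 299.]
stick mark_of 0.6 [ 642. -196.   15.] [214. 260.]
block1 mark_of 0.88 [650.  82.  13.] [319. 228.]
block1 mark_of 0.77 [643.  -2.  10.] [288. 236.]
block1 mark_of 0.73 [ 205. -286.   -3.] [140. 153.]
block1 mark_of 0.67 [ 314. -368.   -2.] [119. 187.]
block1 mark_of 0.62 [640. -59.   7.] [266. 243.]
block1 mark_of 0.61 [280. 235.  -4.] [309. 126.]
stick mark_of 0.34 [ 451. -356.   -3.] [346. 221.]
block1 mark_of 0.91 [ 205. -287.   -2.] [320. 296.]
block1 mark_of 0.88 [ 316. -369.    1.] [348. 263.]
```

Emit:
apply_moves --increments '[[[-1.2,0,0],[0,0,0],0.5],[[-1.2,0,0],[0,0,0],0.5],[[-1.2,0,0],[0,0,0],0.5],[[-1.2,0,0],[0,0,0],0.5],[[-1.0,0,0],[0,0,0],0.5]]'

```text
t: 49.92
eef_pos: [644.3, -138.2, 41.5]
tcp_rot: [-1.57, -0.011, -1.599]
ft_force: [0.1, -4.4, 1.2]
opening: 0.189
```

Emit:
apply_moves --increments '[[[-1,0,0],[0,0,0],0.5],[[-1.0,0,0],[0,0,0],0.5],[[-0.5,0,0],[0,0,0],0.5],[[0,0,0],[0,0,0],0.5],[[0,0,0],[0,0,0],0.5]]'

```text
t: 50.55
eef_pos: [645.0, -110.4, 41.1]
tcp_rot: [-1.57, -0.01, -1.599]
ft_force: [-0.9, -3.4, 0.3]
opening: 0.189
```

```bash
cat > chk.py <<'E'
from h import *
T=pose(); print(T[0],T[2]['tcp_rot'],T[2]['ft_force'],T[2]['moment'],T[2]['opening'])
c,s=np.cos(-.0288),np.sin(-.0288)
for n in ['scene','top']:
    p=read_camera(n); Rc,o=ext(p)
    for k in ['block1','stick']:
        for d in nets.mark_of(p,k):
            X=Rc@np.array(d['point'])+o
            if X[0]>590 and X[0]<700: print(n,k,round(d['confidence'],2),X.round(),'off line',round(X[0]-(647+(X[1]-31.5)*.0288),1))
save('chk_top',read_camera('top')['img'][110:190,140:330],4); save('chk_scene',read_camera('scene')['img'][150:300,170:430],3)
E
python3 chk.py
```

```text
[ 645.02068822 -110.3854816    41.06013358] [-1.57020774 -0.01008297 -1.59854284] [-0.8880539  -3.39570205  0.29004242] [-0.5995266  -0.00403965 -0.05275073] 0.18857542920081835
scene block1 0.96 [642.  31.   9.] off line -5.1
scene block1 0.68 [652. 142.  10.] off line 1.6
scene block1 0.63 [644.  84.  11.] off line -4.6
scene block1 0.39 [694. 310.   7.] off line 38.5
scene stick 0.82 [ 649. -113.   14.] off line 5.8
```

```bash
cat > prof.py <<'E'
from h import *
import sys
p=read_camera('scene'); g=cv2.cvtColor(p['img'],cv2.COLOR_RGB2GRAY).astype(np.float32)
for y in map(float,sys.argv[1:]):
    xs=np.arange(590,716,2.); L=647+(y-31.5)*.0288
    for z,a,b in [(44,590,640),(32,674,716)]:
        xs=np.arange(a,b,2.); uv=np.array([proj(p,[x,y,z]) for x in xs],np.float32)
        v=np.mean([cv2.remap(g,uv[:,0].copy()+d,uv[:,1].copy(),1).ravel() for d in (-2,-1,0,1,2)],0)
        print(y,z,'line',round(L,1),'from',a,v.astype(int).tolist())
E
python3 prof.py 31 84 142
```

```text
31.0 44 line 647.0 from 590 [140, 137, 135, 136, 139, 143, 143, 139, 114, 81, 46, 28, 24, 22, 21, 21, 22, 25, 30, 35, 39, 36, 27, 22, 20]
31.0 32 line 647.0 from 674 [27, 26, 27, 32, 70, 105, 135, 143, 145, 142, 133, 120, 106, 100, 99, 100, 106, 113, 121, 127, 132]
84.0 44 line 648.5 from 590 [142, 141, 141, 140, 139, 139, 139, 137, 127, 108, 71, 39, 30, 25, 23, 21, 20, 25, 28, 29, 33, 38, 33, 25, 20]
84.0 32 line 648.5 from 674 [30, 28, 26, 28, 36, 71, 105, 132, 139, 140, 137, 126, 112, 101, 97, 97, 101, 107, 115, 122, 128]
142.0 44 line 650.2 from 590 [139, 137, 136, 137, 139, 141, 142, 142, 138, 122, 97, 62, 33, 27, 23, 22, 22, 23, 25, 27, 31, 35, 37, 30, 20]
142.0 32 line 650.2 from 674 [35, 27, 25, 24, 23, 45, 78, 117, 135, 144, 143, 138, 128, 114, 101, 98, 98, 101, 107, 114, 121]
```

The edge profiles put all three blocks 74.5–75 mm from the near edge to the fence edge, in line with the fence direction. So they are touching it, and I'll keep feeding.

Emit:
apply_moves --increments '[[[-1.2,0,0],[0,0,0],0.5],[[-1.2,0,0],[0,0,0],0.5],[[-1.2,0,0],[0,0,0],0.5],[[-1.2,0,0],[0,0,0],0.5],[[-1.2,0,0],[0,0,0],0.5]]'

```text
t: 51.62
eef_pos: [646.9, -48.7, 41.1]
tcp_rot: [-1.569, -0.012, -1.599]
ft_force: [-0.7, -4.6, 1.8]
opening: 0.19
```

Emit:
apply_moves --increments '[[[-1,0,0],[0,0,0],0.5],[[-1.0,0,0],[0,0,0],0.5],[[-1,0,0],[0,0,0],0.5],[[-0.5,0,0],[0,0,0],0.5],[[0,0,0],[0,0,0],0.5]]'

```text
t: 52.25
eef_pos: [647.9, -9.9, 40.5]
tcp_rot: [-1.569, -0.011, -1.598]
ft_force: [0.8, -2.3, -1.0]
opening: 0.187
```

```bash
python3 chk.py; python3 prof.py 128 183 240
```

```text
[647.94431539  -9.85799885  40.50601024] [-1.56931415 -0.01133962 -1.59782942] [ 0.81412101 -2.34500905 -0.95013257] [-0.3911024  -0.06307702 -0.05814015] 0.18738971864984602
scene block1 0.76 [647. 129.  10.] off line -3.2
scene block1 0.73 [653. 240.  13.] off line -0.3
scene block1 0.69 [644. 188.   9.] off line -7.2
scene stick 0.94 [649. -10.  13.] off line 2.8
scene stick 0.25 [638.  31.  -4.] off line -8.9
top block1 0.37 [649. 184.  10.] off line -2.8
top block1 0.36 [652. 241.  17.] off line -1.0
128.0 44 line 649.8 from 590 [140, 139, 137, 139, 142, 144, 145, 145, 138, 125, 88, 52, 34, 24, 22, 22, 22, 24, 27, 30, 35, 40, 38, 30, 21]
128.0 32 line 649.8 from 674 [32, 29, 26, 23, 28, 49, 87, 115, 133, 135, 133, 131, 121, 109, 100, 99, 101, 104, 110, 117, 123]
183.0 44 line 651.4 from 590 [141, 140, 140, 142, 144, 146, 146, 145, 142, 135, 115, 86, 55, 30, 26, 24, 23, 23, 25, 26, 27, 33, 38, 37, 29]
183.0 32 line 651.4 from 674 [42, 32, 27, 24, 23, 34, 61, 100, 129, 148, 150, 149, 143, 128, 112, 103, 100, 101, 106, 112, 120]
240.0 44 line 653.0 from 590 [138, 147, 148, 148, 148, 146, 143, 141, 139, 137, 130, 109, 79, 44, 29, 24, 23, 23, 22, 24, 27, 29, 32, 35, 35]
240.0 32 line 653.0 from 674 [49, 38, 30, 29, 26, 23, 35, 61, 106, 137, 154, 155, 153, 145, 130, 113, 106, 103, 103, 108, 116]
```

Emit:
apply_moves --increments '[[[-1,0,0],[0,0,0],0.5],[[-1,0,0],[0,0,0],0.5],[[-0.8,0,0],[0,0,0],0.5],[[-0.4,0,0],[0,0,0],0.5],[[-0.3,0,0],[0,0,0],0.5]]'

```text
t: 53.32
eef_pos: [649.4, 26.1, 40.7]
tcp_rot: [-1.568, -0.013, -1.598]
ft_force: [-0.3, -3.7, 1.8]
opening: 0.186
```

Emit:
apply_moves --increments '[[[-0.3,0,0],[0,0,0],0.5],[[-0.3,0,0],[0,0,0],0.5],[[-0.2,0,0],[0,0,0],0.5],[[-0.2,0,0],[0,0,0],0.5],[[-0.2,0,0],[0,0,0],0.5]]'

```text
t: 53.95
eef_pos: [649.7, 30.8, 41.6]
tcp_rot: [-1.569, -0.022, -1.597]
ft_force: [-2.4, -16.9, 4.4]
opening: 0.184
```

The contact force has risen to 17 N, so the row is on the stop. I'll back off and check it.

Emit:
apply_moves --increments '[[[0,0,0],[0,0,0],0.5],[[1,0,0],[0,0,0],0.5],[[2.5,0,0],[0,0,0],0.5],[[3,0,0],[0,0,0],0.5],[[3,0,0],[0,0,0],0.5]]'

```text
t: 54.58
eef_pos: [646.5, -64.7, 42.8]
tcp_rot: [-1.57, -0.02, -1.595]
ft_force: [0.4, 0.6, -0.8]
opening: 0.188
```

```bash
python3 chk.py; python3 prof.py 168 224 280
python3 - <<'E'
from h import *
p=read_camera('scene'); g=cv2.cvtColor(p['img'],cv2.COLOR_RGB2GRAY).astype(np.float32)
ys=np.arange(130,324,2.); uv=np.array([proj(p,[650+(y-31.5)*.0288-33,y,44]) for y in ys],np.float32)
print(list(zip(ys.astype(int).tolist(),cv2.remap(g,uv[:,0].copy(),uv[:,1].copy(),1).ravel().astype(int).tolist())))
E
```

```text
[646.50258991 -64.72034811  42.75657424] [-1.57017827 -0.01981994 -1.59480424] [ 0.37826789  0.63632136 -0.82549824] [-0.0864586   0.00065699 -0.02514917] 0.187990265829931
scene block1 0.92 [649. 222.   8.] off line -3.3
scene block1 0.75 [646. 171.   8.] off line -5.1
scene block1 0.57 [655. 282.  11.] off line 0.4
scene stick 0.88 [647. -65.  13.] off line 2.6
168.0 44 line 650.9 from 590 [141, 139, 138, 139, 141, 143, 144, 144, 141, 128, 109, 73, 42, 29, 24, 21, 21, 22, 24, 26, 30, 35, 40, 36, 29]
168.0 32 line 650.9 from 674 [38, 30, 27, 26, 25, 36, 59, 100, 130, 145, 146, 144, 135, 121, 105, 101, 99, 100, 105, 112, 119]
224.0 44 line 652.5 from 590 [129, 143, 147, 149, 148, 147, 145, 142, 139, 135, 129, 106, 74, 45, 25, 23, 22, 22, 23, 25, 27, 30, 35, 38, 33]
224.0 32 line 652.5 from 674 [49, 37, 27, 25, 25, 25, 43, 74, 114, 141, 152, 153, 150, 139, 125, 108, 102, 101, 104, 108, 114]
280.0 44 line 654.2 from 590 [141, 143, 142, 142, 143, 143, 143, 143, 143, 141, 136, 118, 93, 59, 29, 24, 22, 22, 22, 21, 23, 28, 32, 37, 38]
280.0 32 line 654.2 from 674 [49, 46, 34, 27, 25, 24, 2
[... 444 characters left out ...]
25), (198, 28), (200, 30), (202, 27), (204, 26), (206, 26), (208, 26), (210, 23), (212, 21), (214, 19), (216, 21), (218, 24), (220, 25), (222, 25), (224, 25), (226, 23), (228, 20), (230, 20), (232, 21), (234, 23), (236, 24), (238, 22), (240, 19), (242, 20), (244, 20), (246, 19), (248, 19), (250, 21), (252, 26), (254, 29), (256, 29), (258, 27), (260, 23), (262, 23), (264, 24), (266, 22), (268, 23), (270, 25), (272, 23), (274, 22), (276, 21), (278, 22), (280, 23), (282, 23), (284, 21), (286, 20), (288, 19), (290, 22), (292, 21), (294, 18), (296, 19), (298, 21), (300, 21), (302, 18), (304, 18), (306, 21), (308, 30), (310, 40), (312, 53), (314, 65), (316, 82), (318, 105), (320, 129), (322, 140)]
```

The row is unbroken from y ≈ 139 to 307 and reaches the stop, 168 mm with no gaps. Now I'll take the stick back to its mat.

Emit:
apply_moves --increments '[[[0.5,-4,0],[0,0,1],0.5],[[0,-4,0],[0,0,0],0.5],[[4.6,0,-2.8],[0,0,0],0.5],[[4.6,0,-2.8],[0,0,0],0.5],[[4.6,0,-2.8],[0,0,0],0.5]]'

```text
t: 55.7
eef_pos: [559.7, -201.6, 125.7]
tcp_rot: [-1.569, -0.003, -1.585]
ft_force: [0.4, -0.6, -1.4]
opening: 0.184
```

Emit:
apply_moves --increments '[[[4.6,0,-2.8],[0,0,0],0.5],[[4.6,0,-2.8],[0,0,0],0.5],[[4.5,0,-2.8],[0,0,0],0.5],[[0,0,0],[0,-4.1,0],0.5],[[0,0,0],[0,0,0],0.5]]'

```text
t: 56.32
eef_pos: [469.7, -343.1, 126.7]
tcp_rot: [-1.568, -0.004, -1.514]
ft_force: [0.1, 0.1, -1.4]
opening: 0.187
```

Run:
```python
from h import *
T=pose(); print(T[0],T[2]['tcp_rot'],T[2]['ft_force'],T[2]['moment'],T[2]['opening'])
p=read_camera('wrist'); find(p,'stick',T[:2]); find(p,'mat',T[:2])
p=read_camera('scene'); find(p,'stick'); find(p,'mat')
```

```text
[ 469.73414869 -343.05775149  126.69424251] [-1.56771149 -0.00411707 -1.51382993] [ 0.10037708  0.07481822 -1.43577508] [-0.13257848  0.07214649  0.04423536] 0.1873694939470436
stick mark_of 0.66 [ 469. -345.   99.] [251. 222.]
mat mark_of 0.92 [ 452. -355.    0.] [234. 195.]
mat mark_of 0.18 [ 369. -209.    6.] [146.  32.]
stick mark_of 0.66 [ 475. -346.   98.] [131. 206.]
stick mark_of 0.54 [ 368. -212.   -0.] [179. 185.]
mat mark_of 0.7 [ 456. -356.   -0.] [134. 224.]
```

Emit:
apply_moves --increments '[[[0.6,3,-0.4],[0,0,0],0.5],[[0,3,0],[0,0,0],0.5],[[0,2,0],[0,0,0],0.5],[[0,0.8,0],[0,0,0],0.5],[[0,0,0],[0,0,0],0.5]]'

```text
t: 57.25
eef_pos: [469.0, -347.8, 37.2]
tcp_rot: [-1.566, -0.006, -1.511]
ft_force: [0.4, -0.0, -1.4]
opening: 0.186
```

Emit:
apply_moves --increments '[[[0,0.2,0],[0,0,0],0.5],[[0,0.1,0],[0,0,0],0.5],[[0,0,0],[0,0,0],0.5],[[0,0,0],[0,0,0],0.5],[[0,0,0],[0,0,0],0.5]]'

```text
t: 57.88
eef_pos: [469.9, -348.4, 36.3]
tcp_rot: [-1.564, -0.008, -1.511]
ft_force: [-0.5, -0.3, -1.0]
opening: 0.191
```

Emit:
apply_moves --increments '[[[0,0.3,-0.5],[0,0,0.4],0.5],[[0,0.3,0],[0,0,0],0.5],[[0,0.2,0],[0,0,0],0.5],[[0,0,0],[0,0,0],0.5],[[0,0,0],[0,0,0],0.5]]'

```text
t: 58.5
eef_pos: [464.5, -348.9, 31.6]
tcp_rot: [-1.562, -0.002, -1.51]
ft_force: [-0.5, 0.0, -1.3]
opening: 0.188
```

Emit:
apply_moves --increments '[[[0,0.2,0],[0,0,0],0.5],[[0,0.2,0],[0,0,0],0.5],[[0,0,0],[0,0,0],0.5],[[0,0,0],[0,0,0],0.5],[[0,0,0],[0,0,0],0.5]]'

```text
t: 59.12
eef_pos: [464.7, -349.2, 31.3]
tcp_rot: [-1.561, -0.003, -1.51]
ft_force: [-0.2, 1.0, 6.6]
opening: 0.186
```

On the mat (6.6 N upward). I'll release and lift clear.

Emit:
apply_moves --increments '[[[0,-0.1,0],[0,0,0],0.5],[[0,0,0],[0,0,0],4.5],[[0,0,0],[0,0,0],4.5],[[0,0,0],[0,0,0],4.5],[[0,0,0],[0,0,0],4.5]]'

```text
t: 59.75
eef_pos: [464.5, -349.1, 31.3]
tcp_rot: [-1.562, -0.002, -1.51]
ft_force: [-0.5, -1.4, -0.5]
opening: 0.465
```

Emit:
apply_moves --increments '[[[0,-3,0],[0,0,0],4.5],[[0,-5,0],[0,0,0],4.5],[[0,-5,0],[0,0,0],4.5],[[0,0,0],[0,0,0],4.5],[[0,0,0],[0,0,0],4.5]]'

```text
t: 60.38
eef_pos: [462.9, -348.5, 164.0]
tcp_rot: [-1.563, -0.001, -1.511]
ft_force: [-0.3, -0.0, -0.7]
opening: 0.474
```

Run:
```python
from h import *
T=pose(); print(T[0],T[2]['tcp_rot'],T[2]['opening'],T[2]['t'])
w=read_camera('wrist'); find(w,'stick',T[:2]); find(w,'mat',T[:2])
p=read_camera('scene')
for n in ['stick','mat','cover1','block1','bin','suction_cup','panel','pick','jar','driver','tin']: find(p,n,k=6 if n=='block1' else 3)
a=cv2.resize(p['img'][80:330,60:440],None,fx=2,fy=2); b=cv2.resize(w['img'],None,fx=.26,fy=.26)
a=a.copy(); a[-b.shape[0]:,-b.shape[1]:]=b; save('fin',a,1.0)
```

```text
[ 462.85535665 -348.49873769  163.967976  ] [-1.56343138e+00 -1.01453733e-03 -1.51057930e+00] 0.4744267408309472 60.375
stick mark_of 0.56 [ 467. -351.    5.] [255. 180.]
mat mark_of 0.86 [ 452. -355.    4.] [241. 182.]
stick mark_of 0.94 [ 465. -351.    5.] [136. 225.]
mat mark_of 0.83 [ 455. -354.    0.] [135. 224.]
mat mark_of 0.34 [636.  34.   0.] [299. 232.]
cover1 mark_of 0.71 [507. 360.   6.] [383. 162.]
cover1 mark_of 0.61 [475. 285.   5.] [355. 162.]
cover1 mark_of 0.57 [415. 359.   5.] [367. 141.]
block1 mark_of 0.93 [ 205. -284.   -4.] [141. 153.]
block1 mark_of 0.88 [648. 229.  10.] [369. 211.]
block1 mark_of 0.74 [646. 169.   8.] [348. 218.]
block1 mark_of 0.68 [657. 285.  13.] [389. 206.]
block1 mark_of 0.68 [280. 233.  -4.] [309. 126.]
block1 mark_of 0.54 [ 317. -368.   -3.] [120. 188.]
bin mark_of 0.76 [469. 325.  -3.] [365. 158.]
suction_cup mark_of 0.7 [ 370. -212.   -2.] [179. 186.]
suction_cup mark_of 0.35 [359.  91.  -3.] [277. 154.]
panel mark_of 0.87 [362.  93.  -4.] [278. 155.]
pick mark_of 0.52 [378. -51.   2.] [234. 171.]
jar mark_of 0.9 [804. -40.  -2.] [301. 299.]
driver mark_of 0.68 [791. 136.  -0.] [364. 269.]
driver mark_of 0.58 [692. 309.   8.] [404. 215.]
tin mark_of 0.58 [ 604. -453.    2.] [106. 284.]
tin mark_of 0.56 [649. 171.   9.] [349. 218.]
```

View pics/fin.png

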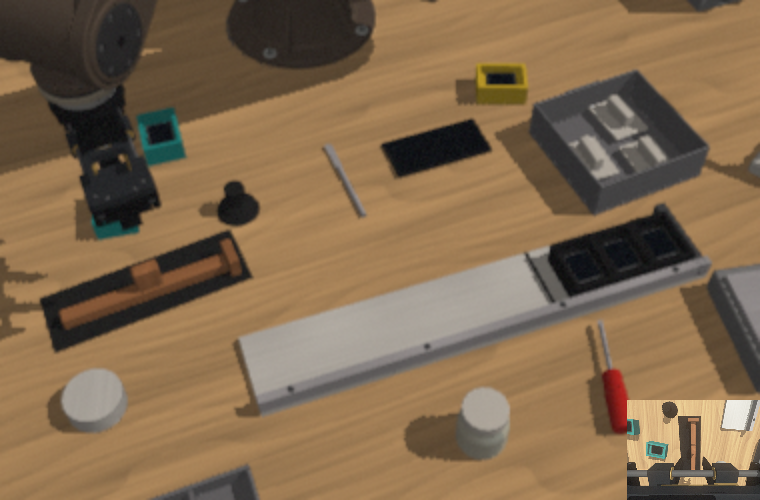

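The last picture shows the three blocks closed up at the stop (560–690, 240–290), three covers in the bin, the stick on its mat, and the bystanders in place. I'm handing the job in.

```bash
python3 -c "
from cell import env
print(env.job_done())"
```

```text
the job is handed in; nothing more can be done
None
```

The job is finished and handed in at about 60 s of the 210 s allowed. All three blocks had covers. I put the covers in the grey bin and set the blocks in the lane against the fence. I then fed the blocks with the push stick to the end stop in one row and laid the stick back on its mat.

**Last checks**
- **Row:** the edge profile shows it unbroken over about 168 mm, with no gaps. The push ended with a 17 N rise in force at the stop.
- **Fence:** the blocks' near edges line up with the fence direction. The measured distance from near edge to fence edge was 74.5–75 mm along the way, against the 76 mm block width, so they touch the fence.
- **Covers:** all three are inside the bin. In the final check, one read about 15 mm from where it was earlier, either from a nudge or from detection error.
- **Stick:** it stands handle up, about 11 mm off the mat's centre line and nearly parallel to it, much as it lay at the start.
- **Bystanders:** the ones I could compare have not shifted noticeably.

**What went wrong or disagreed**
- The first grasp of cover 1 was lifted before the fingers had closed, so I repeated it.
- The networks' x readings for blocks 2 and 3 were 3–7 mm lower than the pressing contact and the edge profiles gave. I trusted the contact and the profiles.

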